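Hitch the test coupler and load the ballast chest

TASK

Set up the tow-coupler test: raise the coupler's handle fully up, lower the coupler onto the ball until it is fully home with its drawbar stub in the fork, and press the handle all the way down to lock it. Only once it is locked, open the ballast chest's lid back until it rests on its stop, put every yellow ballast block that is on the bench upright into the chest, then shut the lid. Leave the other things on the bench where they are.

Things in the scene. Friction and masses are not known exactly. Their poses are not given: they have to be found in the camera images.
- ball (a point): Centre of the bright steel tow ball (diameter 50 mm), 85 mm above the table, on a stem on a fixed stand with a grey base plate 240 x 80 x 12 mm. Axes: x from the stand's fork to the ball, z up. The stand's place and yaw vary.
- coupler_socket (a point): Where the ball's centre sits in the loose coupler (about 0.8 kg, 210 mm long) when home; 26 mm above its underside. Red inverted cup, 68 mm outside, 56 mm inside (3 mm play), 56 mm high, open below. x from stub to nose, z up. Home: the cup rests on the ball's top, the stub's underside on the fork's floor. Starts right way up on the table.
- coupler_neck (a point): Where to grip the coupler's square aluminium drawbar stub (its balance point): 80 mm behind the socket, half-way up. The stub is 40 x 40 mm, sides 40 mm apart along y, 32 to 174 mm behind the socket, its underside level with the cup's rim. When down, the handle lies over the stub, 34 mm above its top, in the way of a grip. Axes as the socket.
- handle_grip (a point): Centre of the black grip of the coupler's handle, a round bar 15 mm in diameter there; 95 mm from the pivot, the bar ends at 112 mm. The pivot axis is the coupler's y, 5 mm behind and 48 mm above the socket point. Down: it points back (-x) over the stub. Raised: it swings up and over towards the nose. Its x points from grip to pivot.
- handle (a joint): Angle of the coupler's handle in rad: 0 fully down (locked: a pawl stands under the ball), 2.1 fully up, leaning over the nose. It stays where it is left (about 1.5 N at the grip moves it). With it down the pawl keeps the cup from going over the ball or off it.
- chest: Fixed blue steel ballast chest, outside 130 (x) x 250 (y) x 85 mm high, walls and floor 5 mm; origin at the centre of its underside, z up, its front with the lid bar to -x. Place and yaw vary. Inside there is room for the four blocks side by side along y, each block's length along x.
- lid (a joint): Angle of the chest's lid in rad: 0 shut, 1.8 fully back on its stop. It falls shut if let go below about 1.5 and rests on the stop beyond. It weighs 0.35 kg.
- lid_hinge (a point): Middle of the lid's hinge line along the chest's far (+x) rim, 85 mm above the table. The hinge axis is the chest's y; the lid's front edge swings up and back.
- lid_bar (a point): Middle of the round bar (12 mm diameter, 100 mm long along the chest's y) of the loop handle on the lid's front edge; 170 mm from the hinge line and 33 mm clear of the chest's front wall, 88 mm above the table when shut.
- fork (a point): Middle of the floor of the stand's blue fork, 155 mm behind the ball (along the ball's -x), 59 mm above the table. The fork takes the coupler's drawbar stub: 24 mm long, inner width 48 mm, cheeks 9 mm thick up to 85 mm above the table. Axes as the ball.
- weight0_mid (a point): Middle of a loose ballast block (0.6 kg; absent in some starts), 32 mm above its underside: yellow base 80 (x) x 34 (y) x 34 mm high, with an upright dark steel grip rib on top, 56 (x) x 12 (y) mm and 30 mm high, 64 mm high in all. z up when upright.
- weight1_mid (a point): Middle of a loose ballast block (0.6 kg; absent in some starts), 32 mm above its underside: yellow base 80 (x) x 34 (y) x 34 mm high, with an upright dark steel grip rib on top, 56 (x) x 12 (y) mm and 30 mm high, 64 mm high in all. z up when upright.
- weight2_mid (a point): Middle of a loose ballast block (0.6 kg; absent in some starts), 32 mm above its underside: yellow base 80 (x) x 34 (y) x 34 mm high, with an upright dark steel grip rib on top, 56 (x) x 12 (y) mm and 30 mm high, 64 mm high in all. z up when upright.
- weight3_mid (a point): Middle of a loose ballast block (0.6 kg; absent in some starts), 32 mm above its underside: yellow base 80 (x) x 34 (y) x 34 mm high, with an upright dark steel grip rib on top, 56 (x) x 12 (y) mm and 30 mm high, 64 mm high in all. z up when upright.
- oil_can: Bystander, to be left alone: can, 60 mm across, 130 mm high; origin at its underside (wrench: near its middle).
- wrench: Bystander, to be left alone: wrench, 200 mm; origin at its underside (wrench: near its middle).
- mug: Bystander, to be left alone: white mug, 90 mm high; origin at its underside (wrench: near its middle).
- spare_ring: Bystander, to be left alone: dark steel ring, 90 mm across, 20 mm high; origin at its underside (wrench: near its middle).
There are look-alikes about, which are no part of the job. Leave any purple look-alike of the part that bears weight3_mid alone.

How it is judged:
On the way, in this order (a step that is already met when the one before it is completed fails the run):
1. the coupler's handle is fully raised (value of joint handle above 1.75 rad), for 0.2 s.
2. the coupler sits fully home on the ball with its stub in the fork, handle still up (distance between coupler_socket and ball below 0.007 m and angle between coupler_socket's own z axis and vertical below 0.07 rad and angle between the x axis of coupler_socket and the x axis of ball, either way round below 0.07 rad and value of joint handle above 1 rad), for 0.2 s.
3. the handle is pressed fully down with the coupler home (distance between coupler_socket and ball below 0.007 m and angle between coupler_socket's own z axis and vertical below 0.07 rad and angle between the x axis of coupler_socket and the x axis of ball, either way round below 0.07 rad and value of joint handle below 0.1 rad), for 0.2 s.
4. the lid rests on its stop, fully back (value of joint lid above 1.7 rad), for 0.2 s.
5. every block stands in the chest, the lid open (x of weight0_mid in the frame of chest between -0.055 and 0.055 m and y of weight0_mid in the frame of chest between -0.115 and 0.115 m and height (world z) of each of weight0_mid, weight1_mid, weight2_mid, weight3_mid below 0.05 m and angle between each of weight0_mid, weight1_mid, weight2_mid, weight3_mid's own z axis and vertical below 0.2 rad and x of weight1_mid in the frame of chest between -0.055 and 0.055 m and y of weight1_mid in the frame of chest between -0.115 and 0.115 m and x of weight2_mid in the frame of chest between -0.055 and 0.055 m and y of weight2_mid in the frame of chest between -0.115 and 0.115 m and x of weight3_mid in the frame of chest between -0.055 and 0.055 m and y of weight3_mid in the frame of chest between -0.115 and 0.115 m and value of joint lid above 1 rad), for 0.2 s.
6. the lid is shut (value of joint lid below 0.06 rad), for 0.2 s.
At the end, for the whole second after the job is handed in: The coupler is home on the ball (within 7 mm, level and in line with the fork within 0.07 rad), its handle down (below 0.1 rad), every block that is present stands upright (within 0.2 rad) inside the chest, and the lid is shut (below 0.06 rad) (all of step 3 and x of weight0_mid in the frame of chest between -0.055 and 0.055 m and y of weight0_mid in the frame of chest between -0.115 and 0.115 m and height (world z) of each of weight0_mid, weight1_mid, weight2_mid, weight3_mid below 0.05 m and angle between each of weight0_mid, weight1_mid, weight2_mid, weight3_mid's own z axis and vertical below 0.2 rad and x of weight1_mid in the frame of chest between -0.055 and 0.055 m and y of weight1_mid in the frame of chest between -0.115 and 0.115 m and x of weight2_mid in the frame of chest between -0.055 and 0.055 m and y of weight2_mid in the frame of chest between -0.115 and 0.115 m and x of weight3_mid in the frame of chest between -0.055 and 0.055 m and y of weight3_mid in the frame of chest between -0.115 and 0.115 m and value of joint lid below 0.06 rad); the robot touches nothing.
It fails at once if one of the bystanders is moved more than 40 mm (distance of any of oil_can, wrench, mug, spare_ring from where it was at the start of the episode above 0.04 m).
Of weight0, weight1, weight2, weight3 only 2 to 4 are there at a start; the rules pass over those that are not, and their reading is None.
At some moment in a run one of weight0, weight1, weight2, weight3 may be knocked a few centimetres aside while the robot is not near it.
It also fails if it takes over 210 s, if anything falls off the work surface, if the arm or the gripper's body presses on something with over 40 N, if the wrist force passes 120 N, or if a joint passes its speed limit or range.

ROBOT

A 6-joint arm with a two-finger parallel gripper is mounted at the origin on the work surface. World frame = base frame: x ahead of the robot, y to its left, z up, the work surface at z = 0. Lengths are in m, angles in rad, forces in N, time in s.
With the tool pointing down it reaches from about 0.225 to 0.875 m from the base axis. Payload 3.4 kg.
Tool frame: the origin (TCP) lies midway between the tips of the shut fingers; the grasp point (between the pads) lies grip_point_offset behind it (grip_point_offset is the distance from the TCP to the grasp point, in m); z points along the fingers, y is the line along which they close (so a half turn about z gives the same grasp; the last joint's range is limited). The gripper opens to 85 mm and grips with 20 to 120 N. Pads are 22 mm wide; open, the fingers measure 114 mm over their backs; the gripper's body (76 mm by 85 mm) begins 54 mm behind the grasp point. The pads swing forward as they close: fully open they stand 13 mm farther back than shut.
Start: joints at [1.078, 0.276, 1.505, -0, 1.361, -0.121], TCP at [0.209, 0.536, 0.231] pointing down, gripper open.
Joint ranges: [-2.89, 2.89], [-0.75, 2.08], [0.22, 2.7], [-1.18, 4.32], [0.11, 2.71], [-2.7, 2.7]. Speed limits (rad/s): [2.57, 2.57, 3.14, 3.14, 3.14, 3.14].

INTERFACE

Orientations are given as a 3x3 rotation matrix whose columns are the frame's x, y, z axes.
In Python, from cell import sense, camera, job_done, spot_in, cut_out, grip_point_offset gives the robot as it stands. The module is installed in compiled form; this text tells all that it offers.
- The arm moves only by the tool drive_tool, never from a script. Its argument "commands" is a list of rows, each an object of numbers: "hand": the opening, from -1 (shut) to 1 (fully open); "dx", "dy", "dz": the shift along the tool's x, y, z in cm; "rx", "ry", "rz": the turn, a rotation vector about the tool's x, y, z in rad. In form: [{"hand": .., "dx": .., "dy": .., "dz": .., "rx": .., "ry": .., "rz": ..}, ...]. A call has 1 to 8 rows; each row is the pose to reach, as a shift and turn from the pose commanded when the call began, along the tool's axes at that moment; what a row does not reach only later rows make up. A row lasts 1/12 s, in which the tool goes at most 41.7 mm and 7.16 degrees, less where a joint would pass 70% of its speed; a pose out of reach is approached as far as the arm can. A call with a gripper value outside its range is refused whole. The fingers move at their own pace and stop on an object; "force" is the grip in N (left out, the last holds). Time passes only in rows, so rows that repeat a pose let the fingers close. It gives the time, the measured TCP pose, the force, the opening and the grip force at its end, in the units of the state.
- sense(): the state, without advancing time (a new reading comes with each control period).
- camera(name): name is "scene" or "top"; returns a dict with "image" (400x640x3 uint8, red, green, blue), "camera_matrix" (3x3 intrinsics, pixels), "extrinsics" (4x4, takes a point from world to camera coordinates). Camera axes: x right, y down, z forward; pixel columns grow to the right and rows downward; lengths in m; the calibration is good to about 2 mm. A picture is of the moment at which its call begins. There is no depth.
- job_done(): hands the job in; it is judged then, once.
Trained networks look in the newest picture that a camera, given by its name, has taken for a name from the list of things; names that differ only in an ending like _2 or _b are one class to them, and where a whole thing is asked for, a point or a joint stands for the part that bears it (a point fixed in the world has none). Each returns a list of dicts, best first, with "conf" (0 to 1); they miss things now and then, are a little off and sometimes report something else, mostly with a low value. They report only what shows in the picture. A call takes as long as a camera call. They do not tell look-alikes from the thing itself.
- spot_in(camera, name): "box" ([left, top, width, height] in pixels, round what is visible of it).
- cut_out(camera, name): "region" (400x640 bool, what is visible of it) and "box" ([left, top, width, height] in pixels, round what is visible of it).
The state is a dict: "clock": time; "joints": joint angles; "qvel": joint speeds; "joint_efforts": joint torques, N m; "eef_pos": TCP position; "eef_rot": TCP orientation; "ft_force": force on the tool from outside, world axes, zero at the start; "moment": the same for the moment, N m; "opening": finger opening in m; "grasp_force": force on a finger pad.
Only numpy, scipy, OpenCV 4.12 (cv2) and the standard library are available. Lean on these libraries where they do the work, as an engineer would, in place of code of your own. Each camera call takes 0.05 s, during which the arm holds its last target. There are 200 camera calls.

## Working session

There is one attempt and no reset: what is moved stays moved. The work goes in short steps, Python scripts to look and compute and a tool call to move; the robot and the scene stay as the last step left them, time stands still between calls to the robot, and variables do not carry over. Pictures are saved under pics/ and viewed, at most 14 in all, crops included, and the job is handed in when it is done.

Besides the shell and the picture viewer there is one more tool, called after "Call:" in YAML: its name, and indented under it one key for each argument. drive_tool: Moves the arm, as the interface text tells. Its arguments: {"type":"object","properties":{"commands":{"type":"array","items":{"type":"object","properties":{"hand":{"type":"number"},"dx":{"type":"number"},"dy":{"type":"number"},"dz":{"type":"number"},"rx":{"type":"number"},"ry":{"type":"number"},"rz":{"type":"number"}}}},"force":{"type":"number"}},"required":["commands"]}

```bash
mkdir -p pics; cat > h.py <<'E'
import numpy as np, cv2
from cell import *
def snap(c,fn=None):
    d=camera(c)
    if fn: cv2.imwrite('pics/'+fn,cv2.cvtColor(d['image'],cv2.COLOR_RGB2BGR))
    return d
def ray(d,uv,z):
    K,E=d['camera_matrix'],d['extrinsics'];R,t=E[:3,:3],E[:3,3]
    c=-R.T@t; r=R.T@np.linalg.inv(K)@np.array([uv[0],uv[1],1.]); return c+r*(z-c[2])/r[2]
def proj(d,p):
    K,E=d['camera_matrix'],d['extrinsics']; q=K@(E[:3,:3]@np.asarray(p)+E[:3,3]); return q[:2]/q[2]
E
python3 - <<'E'
from h import *
np.set_printoptions(precision=4,suppress=True)
for c in('top','scene'):
    d=snap(c,c+'0.png')
    E=d['extrinsics'];print(c,d['camera_matrix'][0],'cam',-E[:3,:3].T@E[:3,3],E[:3,:3].tolist())
    for n in ['ball','coupler_socket','handle','handle_grip','chest','lid','lid_bar','fork','weight0_mid','oil_can','wrench','mug','spare_ring']:
        try: print(n,[(np.round(r['box']).tolist(),round(r['conf'],2)) for r in spot_in(c,n)][:6])
        except Exception as e: print(n,e)
s=sense();print(s['eef_pos'],s['eef_rot'],grip_point_offset,s['opening'],s['clock'])
E
```

```text
top [442.7724   0.     312.5899] cam [ 0.321  -0.031   1.2328] [[0.005487252195167467, -0.9995585659949355, -0.029198685064478945], [-0.9877480910284859, -0.0008638221649636586, -0.15605435745550086], [0.155960247284135, 0.029697255048494173, -0.9873168054427396]]
ball [([383.0, 181.0, 86.0, 72.0], 0.94), ([221.0, 225.0, 51.0, 56.0], 0.22)]
coupler_socket [([354.0, 169.0, 47.0, 75.0], 0.79)]
handle [([371.0, 178.0, 23.0, 43.0], 0.68)]
handle_grip [([369.0, 176.0, 22.0, 44.0], 0.59), ([162.0, 266.0, 41.0, 42.0], 0.36)]
chest [([149.0, 146.0, 95.0, 106.0], 0.74), ([415.0, 135.0, 36.0, 33.0], 0.61)]
lid [([154.0, 145.0, 90.0, 106.0], 0.97)]
lid_bar [([151.0, 142.0, 92.0, 104.0], 0.84), ([158.0, 266.0, 46.0, 41.0], 0.28)]
fork [([385.0, 184.0, 84.0, 71.0], 0.6), ([154.0, 144.0, 88.0, 106.0], 0.5)]
weight0_mid [([318.0, 205.0, 14.0, 30.0], 0.63), ([161.0, 264.0, 41.0, 44.0], 0.42), ([286.0, 160.0, 19.0, 30.0], 0.38)]
oil_can [([268.0, 99.0, 27.0, 35.0], 0.61)]
wrench [([220.0, 226.0, 56.0, 55.0], 0.63), ([287.0, 159.0, 19.0, 30.0], 0.49)]
mug [([158.0, 267.0, 45.0, 40.0], 0.79)]
spare_rin
[... 562 characters left out ...]
9.0, 198.0, 13.0, 30.0], 0.29)]
lid [([378.0, 207.0, 95.0, 75.0], 0.98), ([265.0, 176.0, 30.0, 19.0], 0.29)]
lid_bar [([379.0, 206.0, 95.0, 72.0], 0.7)]
fork [([224.0, 154.0, 63.0, 35.0], 0.94), ([267.0, 174.0, 29.0, 22.0], 0.3)]
weight0_mid [([319.0, 187.0, 17.0, 28.0], 0.86), ([268.0, 176.0, 31.0, 17.0], 0.75), ([257.0, 177.0, 53.0, 38.0], 0.34)]
oil_can [([311.0, 257.0, 22.0, 38.0], 0.77)]
wrench [([368.0, 198.0, 57.0, 20.0], 0.72), ([438.0, 183.0, 37.0, 37.0], 0.23)]
mug [([440.0, 180.0, 34.0, 39.0], 0.83)]
spare_ring [([204.0, 196.0, 32.0, 32.0], 0.69)]
[0.2089 0.5358 0.2313] [[-0.9317  0.3633  0.0001]
 [ 0.3633  0.9317  0.0001]
 [-0.      0.0001 -1.    ]] 0.0187 0.08565837340205154 1.4
```

```bash
python3 - <<'E'
import cv2
a=cv2.imread('pics/top0.png')[85:315,140:480];cv2.imwrite('pics/t0c.png',cv2.resize(a,None,fx=2.35,fy=2.35,interpolation=cv2.INTER_CUBIC))
a=cv2.imread('pics/scene0.png')[130:310,190:490];cv2.imwrite('pics/s0c.png',cv2.resize(a,None,fx=2.66,fy=2.66,interpolation=cv2.INTER_CUBIC))
E
```

```text
(no output)
```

View pics/t0c.png

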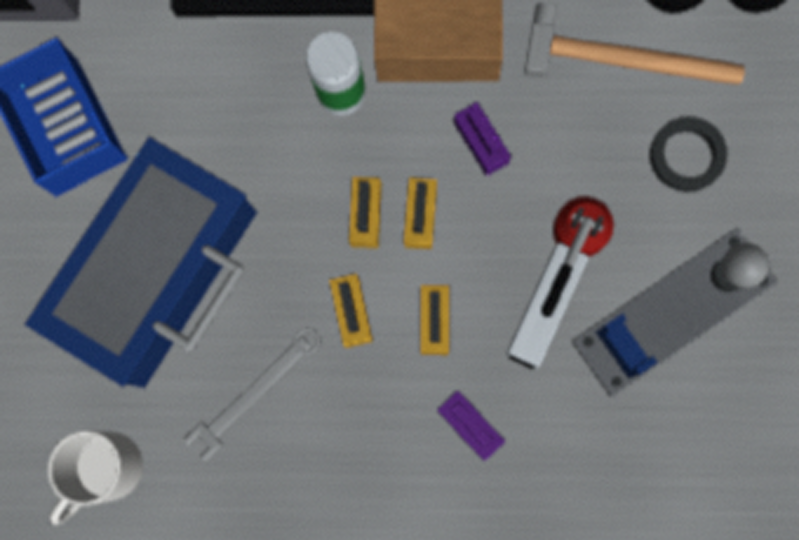

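View pics/s0c.png

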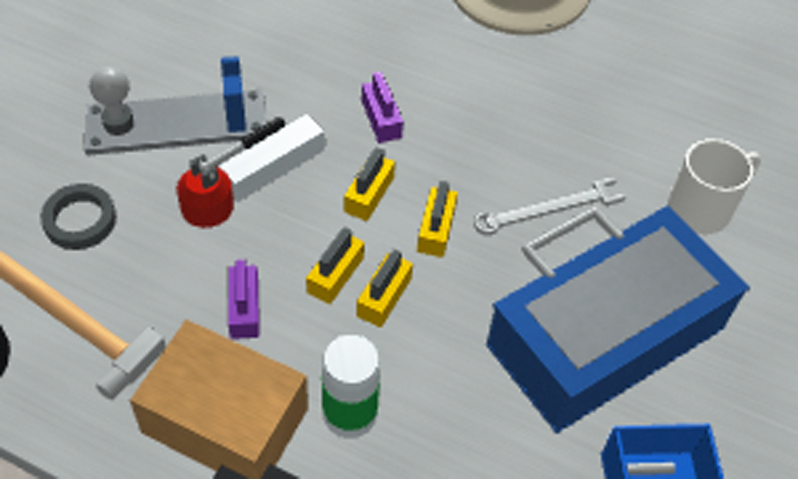

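Top picture: four yellow upright blocks at about (295,175), (319,175), (289,217), (325,221). These fit the description; the two purple look-alikes at (345,144) and (340,265) are to be left alone. The coupler is at (388,180) with its stub running to (363,239), the ball at (456,198), the fork at (407,232). The lidded chest is at (200,195). The small blue open tray at (166,135) is no part of the job.

```bash
cat >> h.py <<'E'
from scipy.optimize import minimize
U=4
def box(x0,x1,y0,y1,z0,z1): return np.array([[x,y,z] for x in(x0,x1) for y in(y0,y1) for z in(z0,z1)],float)
def cyl(r,z0,z1,x=0):
    a=np.linspace(0,2*np.pi,24,endpoint=False); return np.array([[x+r*np.cos(t),r*np.sin(t),z] for t in a for z in(z0,z1)])
def place(P,x,y,yaw,z=0):
    c,s=np.cos(yaw),np.sin(yaw); return P@np.array([[c,-s,0],[s,c,0],[0,0,1]]).T+[x,y,z]
def render(d,parts,pose,off,shape):
    m=np.zeros(shape,np.uint8)
    for P in parts:
        uv=np.array([proj(d,p) for p in place(P,*pose)]); uv=((uv-off+.5)*U-.5)
        cv2.fillConvexPoly(m,cv2.convexHull(np.round(uv*16).astype(np.int32)),255,shift=4)
    return m>0
def fit(views,parts,pose0,ignore=(),steps=(.008,.008,.15),pad=25):
    """views: list of (d,mask). minimise mismatch"""
    V=[]
    for d,mk in views:
        ys,xs=np.nonzero(mk); x0,x1,y0,y1=max(xs.min()-pad,0),xs.max()+pad,max(ys.min()-pad,0),ys.max()+pad
        m=cv2.resize(mk[y0:y1,x0:x1].astype(np.float32),None,fx=U,fy=U,interpolation=cv2.INTER_LINEAR)>.5
        V.append((d,m,np.array([x0,y0])))
    def cost(p):
        e=0
        for d,m,off in V:
            r=render(d,parts,p,off,m.shape); b=r^m
            if len(ignore): b&=~render(d,ignore,p,off,m.shape)
            e+=b.sum()/m.sum()
        return e
    best=None;p=np.array(pose0,float)
    for k in (1,.4,.15):
        S=[p]+[p+np.eye(3)[i]*steps[i]*k for i in range(3)]
        r=minimize(cost,p,method='Nelder-Mead',options=dict(initial_simplex=S,xatol=1e-4,fatol=1e-4,maxiter=120)); p=r.x
    return p,r.fun
def hsv(d): return cv2.cvtColor(d['image'],cv2.COLOR_RGB2HSV)
def blobs(mk,amin=40):
    n,l,st,c=cv2.connectedComponentsWithStats(mk.astype(np.uint8)); return [(l==i) for i in range(1,n) if st[i,4]>amin]
def fill(mk):
    m=np.zeros(mk.shape,np.uint8); cv2.fillConvexPoly(m,cv2.convexHull(np.argwhere(mk)[:,::-1].astype(np.int32).copy()),1); return m>0
BLK=[box(-.04,.04,-.017,.017,0,.034)]; RIB=[box(-.028,.028,-.006,.006,.034,.064)]
def yel(d): h=hsv(d); return (h[...,0]>15)&(h[...,0]<35)&(h[...,1]>130)&(h[...,2]>60)
def cen(m): return np.argwhere(m).mean(0)[::-1]
def blocks(dt,ds):
    bt=blobs(yel(dt)); out=[]
    lab=yel(ds)
    for b in bt:
        p=ray(dt,cen(b),.02); q=np.argwhere(b).astype(np.float32)[:,::-1]
        w=np.array([ray(dt,u,.02)[:2] for u in q]); _,_,vt=np.linalg.svd(w-w.mean(0)); yaw=np.arctan2(vt[0,1],vt[0,0])
        uv=proj(ds,[p[0],p[1],.02]); cand=sorted(blobs(lab),key=lambda m:np.linalg.norm(cen(m)-uv))
        # merge fragments near
        vs=[(dt,b)]
        if cand and np.linalg.norm(cen(cand[0])-uv)<6: vs.append((ds,cand[0]))
        r=fit(vs,BLK,[p[0],p[1],yaw],RIB); out.append((r[0],r[1],len(vs)))
    return out
E
python3 - <<'E'
from h import *
np.set_printoptions(precision=4,suppress=True)
dt,ds=camera('top'),camera('scene')
for r in blocks(dt,ds): print('blk',r)
# red cup
def red(d): h=hsv(d); m=((h[...,0]<8)|(h[...,0]>172))&(h[...,1]>150)&(h[...,2]>50); return m
vs=[(d,fill(max(blobs(red(d)),key=np.sum))) for d in(dt,ds)]
p0=ray(dt,cen(vs[0][1]),.04)
for v in (vs,vs[:1],vs[1:]): print('cup',fit(v,[cyl(.034,0,.056)],[p0[0],p0[1],0]))
def blue(d): h=hsv(d); return (h[...,0]>100)&(h[...,0]<125)&(h[...,1]>120)
vs=[]
for d,u in((dt,(200,195)),(ds,(425,240))):
    B=[b for b in blobs(blue(d))];b=min(B,key=lambda m:np.linalg.norm(cen(fill(m))-u)); vs.append((d,fill(b))); print([(cen(m).round(),m.sum()) for m in B])
p0=ray(dt,cen(vs[0][1]),.06);yaw=np.radians(-32)
for v in (vs,vs[:1],vs[1:]): print('chest',fit(v,[box(-.065,.065,-.125,.125,0,.087)],[p0[0],p0[1],yaw]))
vs=[]
for d,u in((dt,(407,232)),(ds,(277,165))):
    b=min(blobs(blue(d)),key=lambda m:np.linalg.norm(cen(m)-u)); vs.append((d,fill(b)))
p0=ray(dt,cen(vs[0][1]),.075); yaw=np.radians(-55)
for z in(.012,.05): 
  for v in (vs,vs[:1],vs[1:]): print('fork',z,fit(v,[box(-.012,.012,-.033,.033,z,.085)],[p0[0],p0[1],yaw]))
# ball: circle in both
for d,u in((dt,(456,198)),(ds,(231,162))):
    g=cv2.cvtColor(d['image'],cv2.COLOR_RGB2GRAY); x0,y0=u[0]-20,u[1]-20
    c=cv2.resize(g[y0:y0+40,x0:x0+40],None,fx=8,fy=8,interpolation=cv2.INTER_CUBIC)
    C=cv2.HoughCircles(c,cv2.HOUGH_GRADIENT_ALT,1,20,param1=100,param2=.6,minRadius=50,maxRadius=95)
    print('ball', None if C is None else [( (k[:2]+.5)/8-.5+[x0,y0],k[2]/8) for k in C[0]])
    if C is not None: print(ray(d,(C[0][0][:2]+.5)/8-.5+[x0,y0],.085))
im=[]
for d,(x0,x1,y0,y1) in((dt,(350,475,155,260)),(ds,(215,320,145,220))):
    c=cv2.cvtColor(d['image'][y0:y1,x0:x1],cv2.COLOR_RGB2BGR); im.append(cv2.resize(c,(800,int(800*(y1-y0)/(x1-x0))),interpolation=cv2.INTER_CUBIC)[:590])
cv2.imwrite('pics/st.png',cv2.resize(im[0],(712,598)));cv2.imwrite('pics/ss.png',im[1])
E
```

```text
blk (array([0.5862, 0.0558, 3.1158]), np.float64(0.3644922586520947), 2)
blk (array([ 0.5859, -0.0102,  3.0708]), np.float64(0.2784625679993092), 2)
blk (array([ 0.4689,  0.0714, -2.9126]), np.float64(0.3231916717917409), 2)
blk (array([ 0.4566, -0.0277, -3.1381]), np.float64(0.26347842183202874), 2)
cup (array([ 0.5675, -0.2005,  0.1965]), np.float64(0.603679463447056))
cup (array([ 0.5659, -0.1992,  0.1909]), np.float64(0.3379707700955593))
cup (array([ 0.567 , -0.201 ,  0.0747]), np.float64(0.26221498371335505))
[(array([162., 135.]), np.int64(1835)), (array([ 17., 182.]), np.int64(4270)), (array([ 56., 197.]), np.int64(2078)), (array([203., 200.]), np.int64(2594)), (array([597., 224.]), np.int64(3401)), (array([406., 232.]), np.int64(286)), (array([ 12., 278.]), np.int64(977)), (array([ 48., 278.]), np.int64(707)), (array([ 48., 306.]), np.int64(239)), (array([  9., 308.]), np.int64(137)), (array([ 41., 357.]), np.int64(527)), (array([ 15., 358.]), np.int64(121))]
[(array([96., 33.]), np.int64(2944)), (array([159., 125.]), np.int64(1814)), (array([612., 246.]), np.int64(9937)), (
[... 176 characters left out ...]
0.3092, 1.0279]), np.float64(0.06663261537879704))
chest (array([0.5201, 0.3095, 1.0272]), np.float64(0.017403391076597895))
chest (array([0.5156, 0.3091, 1.0287]), np.float64(0.022958486025269377))
fork 0.012 (array([ 0.4251, -0.2432, -0.9498]), np.float64(0.2805650743844873))
fork 0.012 (array([ 0.4269, -0.2438, -0.9625]), np.float64(0.09700948212983224))
fork 0.012 (array([ 0.4226, -0.2435, -0.9644]), np.float64(0.10251572327044026))
fork 0.05 (array([ 0.4256, -0.2415, -0.9584]), np.float64(0.42140429104220856))
fork 0.05 (array([ 0.4257, -0.2424, -1.0033]), np.float64(0.14970824215900802))
fork 0.05 (array([ 0.4287, -0.2392, -0.9643]), np.float64(0.25251572327044025))
ball None
ball None
```

View pics/st.png

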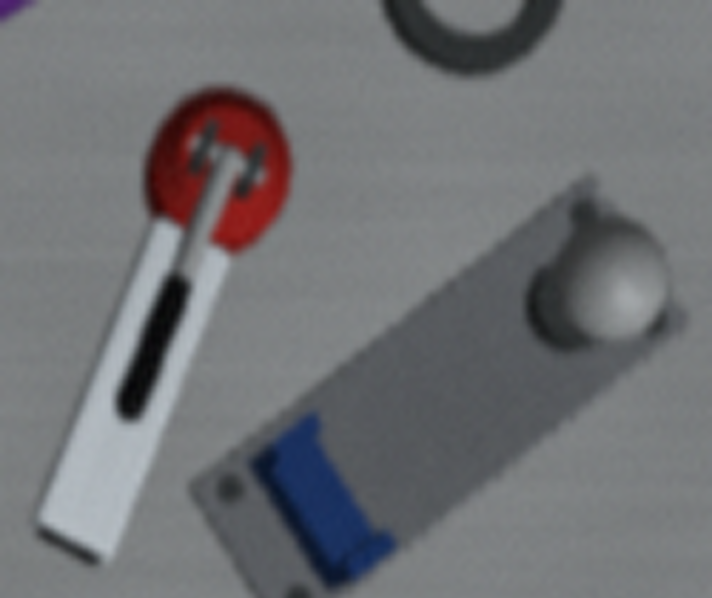

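Top view: ball centre near (456.8,197.4), the fork at (406,232) open along the plate, and the coupler with its handle down over the stub (tail end near (363,238)).

View pics/ss.png

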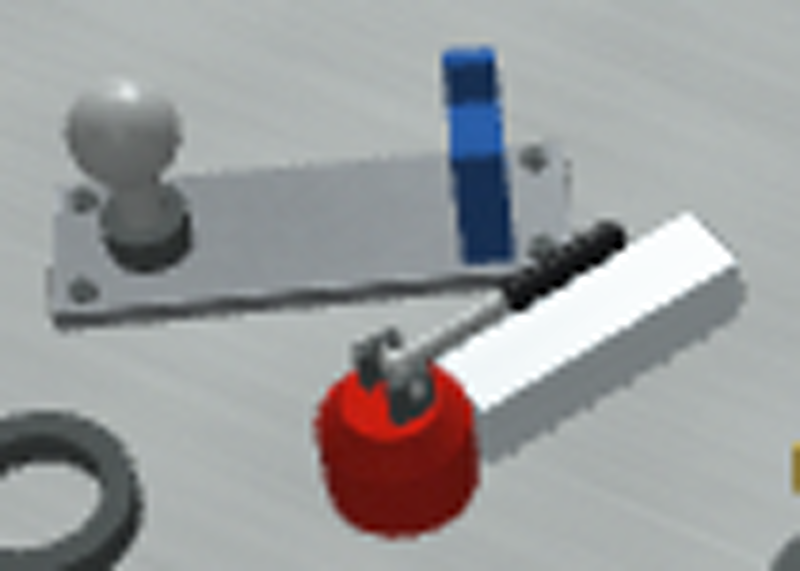

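```bash
python3 - <<'E'
from h import *
np.set_printoptions(precision=4,suppress=True)
dt,ds=camera('top'),camera('scene')
HN=[box(-.125,.01,-.012,.012,.066,.092),cyl(.036,0,.058)]
vs=[]
for d,u in((dt,(372,215)),(ds,(300,190))):
    h=hsv(d); m=(h[...,2]>(165 if d is dt else 225))&(h[...,1]<40)
    B=[b for b in blobs(m,60)]; b=min(B,key=lambda m:np.linalg.norm(cen(fill(m))-u)); print(cen(b),b.sum()); vs.append((d,fill(b)))
T=[box(-.174,-.032,-.02,.02,.04,.0401)]
yaw=np.arctan2(.02+.0,.1)
print('px',ray(dt,(390,179),.074),ray(dt,(363,238),.04))
for v in(vs[:1],vs[1:],vs): print(fit(v,T,[.566,-.2,.45],HN))
print('ball top',ray(dt,(456.8,197.4),.085))
print('fork',ray(dt,cen(min(blobs((hsv(dt)[...,0]>100)&(hsv(dt)[...,0]<125)&(hsv(dt)[...,1]>120)),key=lambda m:np.linalg.norm(cen(m)-(406,232)))),.07))
for c in [(190,485),(590,175),(688,318)]: print('plate',ray(dt,(350+c[0]/5.696-.4,155+c[1]/6.487-.4),.012))
E
```

```text
[371.4686 218.5711] 478
[291.7477 185.2462] 325
px [ 0.5653 -0.2017  0.074 ] [ 0.4109 -0.1311  0.04  ]
(array([ 0.499 , -0.1764,  1.6663]), np.float64(0.558037254225595))
(array([ 0.4446, -0.156 ,  0.7054]), np.float64(0.6004169562195969))
(array([ 0.4877, -0.1712,  0.7968]), np.float64(1.3727439142346416))
ball top [ 0.514  -0.3722  0.085 ]
fork [ 0.4236 -0.2401  0.07  ]
plate [ 0.4369 -0.1885  0.012 ]
plate [ 0.571  -0.3859  0.012 ]
plate [ 0.5089 -0.4303  0.012 ]
```

Scene view: ball at about (230.9,161.9), fork open upward, and coupler right way up with the handle down. Coupler yaw ≈ -0.43, socket ≈ (0.568,-0.203), stand yaw ≈ -0.96. Now to approach the handle grip.

```bash
cat >> h.py <<'E'
from scipy.spatial.transform import Rotation as Ro
def down(ya,pitch=0):
    "tool z down, tool y at world angle ya (mod pi, nearest); pitch about tool y"
    s=sense();cur=s['eef_rot'];best=None
    for a in(ya,ya+np.pi):
        y=np.array([np.cos(a),np.sin(a),0]);z=np.array([0,0,-1.]);R=np.c_[np.cross(y,z),y,z]@Ro.from_rotvec([0,pitch,0]).as_matrix()
        n=Ro.from_matrix(cur.T@R).magnitude()
        if best is None or n<best[0]: best=(n,R)
    return best[1]
def go(p,R):
    s=sense();c=s['eef_rot'];d=c.T@(np.array(p)-s['eef_pos'])*100;r=Ro.from_matrix(c.T@R).as_rotvec()
    print('dxyz',d.round(2),'r',r.round(3),'rows',round(max(np.linalg.norm(d)/4.17,np.degrees(np.linalg.norm(r))/7.16),1))
E
python3 - <<'E'
from h import *
dt,ds=camera('top'),camera('scene')
print(ray(ds,(230.9,161.9),.085))
go([.4776,-.1609,.231],down(-.4288+np.pi/2)); print(grip_point_offset)
E
```

```text
[ 0.51077496 -0.36984888  0.085     ]
dxyz [-5.034e+01 -5.514e+01  3.000e-02] r [0.    0.    0.057] rows 17.9
0.0187
```

Call:
drive_tool:
  commands:
    - {"dx": -20, "dy": -22, "dz": 0, "hand": 0.3}
    - {"dx": -20, "dy": -22}
    - {"dx": -20, "dy": -22}
    - {"dx": -20, "dy": -22}
    - {"dx": -20, "dy": -22}
    - {"dx": -20, "dy": -22}
    - {"dx": -20, "dy": -22}
    - {"dx": -20, "dy": -22}
  force: 20

```text
validation failed for argument at $.co...
```

Call:
drive_tool:
  commands:
    - {"dx": -20, "dy": -22}
    - {"dx": -20, "dy": -22}
    - {"dx": -20, "dy": -22}
    - {"dx": -20, "dy": -22}
    - {"dx": -20, "dy": -22}
    - {"dx": -20, "dy": -22}
    - {"dx": -20, "dy": -22}
    - {"dx": -20, "dy": -22}

```text
validation failed for argument at $.co...
```

Call:
drive_tool:
  commands:
    - {"dx": -10.3, "dy": -11.1, "rz": 0.057}
    - {"dx": -10.3, "dy": -11.1, "rz": 0.057}
    - {"dx": -10.3, "dy": -11.1, "rz": 0.057}
    - {"dx": -10.3, "dy": -11.1, "rz": 0.057}
    - {"dx": -10.3, "dy": -11.1, "dz": 5, "rz": 0.057}
    - {"dx": -10.3, "dy": -11.1, "dz": 9, "rz": 0.057}
    - {"dx": -10.3, "dy": -11.1, "dz": 9, "rz": 0.057}
    - {"dx": -10.3, "dy": -11.1, "dz": 9, "rz": 0.057}

```text
validation failed for argument at $.co...
```

```bash
python3 - <<'E'
from h import *
s=sense();print(s['eef_pos'],s['opening'],s['ft_force'],s['clock'])
go([.4776,-.1609,.0553],down(-.4288+np.pi/2))
E
```

```text
[0.20891246 0.53574207 0.23131269] 0.08555739392552236 [-0.74913769  0.2004925  -0.56891159] 1.7
dxyz [-50.34 -55.15  17.6 ] r [0.    0.    0.057] rows 18.4
```

Call:
drive_tool:
  commands:
    - {"hand": 0.3, "dx": -20, "dy": -22, "dz": 0, "rx": 0, "ry": 0, "rz": 0}
    - {"hand": 0.3, "dx": -20, "dy": -22, "dz": 0, "rx": 0, "ry": 0, "rz": 0}
    - {"hand": 0.3, "dx": -20, "dy": -22, "dz": 0, "rx": 0, "ry": 0, "rz": 0}
    - {"hand": 0.3, "dx": -20, "dy": -22, "dz": 0, "rx": 0, "ry": 0, "rz": 0}
    - {"hand": 0.3, "dx": -20, "dy": -22, "dz": 0, "rx": 0, "ry": 0, "rz": 0}
    - {"hand": 0.3, "dx": -20, "dy": -22, "dz": 0, "rx": 0, "ry": 0, "rz": 0}
    - {"hand": 0.3, "dx": -20, "dy": -22, "dz": 0, "rx": 0, "ry": 0, "rz": 0}
    - {"hand": 0.3, "dx": -20, "dy": -22, "dz": 0, "rx": 0, "ry": 0, "rz": 0}
  force: 20

```text
clock: 2.37
eef_pos: [0.3168, 0.2527, 0.2315]
eef_rot: [[-0.93, 0.368, 0.002], [0.368, 0.93, -0.004], [-0.003, -0.003, -1.0]]
ft_force: [0.2, 1.0, 0.1]
opening: 0.0557
grasp_force: 0.0
```

Call:
drive_tool:
  commands:
    - {"hand": 0.3, "dx": -20, "dy": -22, "dz": 0, "rx": 0, "ry": 0, "rz": 0}
    - {"hand": 0.3, "dx": -20, "dy": -22, "dz": 0, "rx": 0, "ry": 0, "rz": 0}
    - {"hand": 0.3, "dx": -20, "dy": -22, "dz": 0, "rx": 0, "ry": 0, "rz": 0}
    - {"hand": 0.3, "dx": -20, "dy": -22, "dz": 0, "rx": 0, "ry": 0, "rz": 0}
    - {"hand": 0.3, "dx": -20, "dy": -22, "dz": 0, "rx": 0, "ry": 0, "rz": 0}
    - {"hand": 0.3, "dx": -20, "dy": -22, "dz": 0, "rx": 0, "ry": 0, "rz": 0}
    - {"hand": 0.3, "dx": -20, "dy": -22, "dz": 0, "rx": 0, "ry": 0, "rz": 0}
    - {"hand": 0.3, "dx": -20, "dy": -22, "dz": 0, "rx": 0, "ry": 0, "rz": 0}

```text
clock: 3.03
eef_pos: [0.4249, -0.0252, 0.2316]
eef_rot: [[-0.93, 0.369, 0.003], [0.369, 0.93, -0.004], [-0.004, -0.003, -1.0]]
ft_force: [0.7, 0.1, 0.0]
opening: 0.0553
grasp_force: 0.0
```

Call:
drive_tool:
  commands:
    - {"hand": 0.3, "dx": -10.3, "dy": -11.1, "dz": 0, "rx": 0, "ry": 0, "rz": 0.057}
    - {"hand": 0.3, "dx": -10.3, "dy": -11.1, "dz": 0, "rx": 0, "ry": 0, "rz": 0.057}
    - {"hand": 0.3, "dx": -10.3, "dy": -11.1, "dz": 0, "rx": 0, "ry": 0, "rz": 0.057}
    - {"hand": 0.3, "dx": -10.3, "dy": -11.1, "dz": 0, "rx": 0, "ry": 0, "rz": 0.057}
    - {"hand": 0.3, "dx": -10.3, "dy": -11.1, "dz": 5, "rx": 0, "ry": 0, "rz": 0.057}
    - {"hand": 0.3, "dx": -10.3, "dy": -11.1, "dz": 9, "rx": 0, "ry": 0, "rz": 0.057}
    - {"hand": 0.3, "dx": -10.3, "dy": -11.1, "dz": 9, "rx": 0, "ry": 0, "rz": 0.057}
    - {"hand": 0.3, "dx": -10.3, "dy": -11.1, "dz": 9, "rx": 0, "ry": 0, "rz": 0.057}

```text
clock: 3.7
eef_pos: [0.4754, -0.1587, 0.1388]
eef_rot: [[-0.91, 0.416, -0.007], [0.416, 0.91, 0.004], [0.008, 0.001, -1.0]]
ft_force: [-0.7, -0.0, 1.2]
opening: 0.0555
grasp_force: 0.0
```

```bash
python3 - <<'E'
from h import *
s=sense();print(s['eef_pos'],s['opening'],s['ft_force'],s['clock'])
go([.4776,-.1609,.0553],down(-.4288+np.pi/2))
E
```

```text
[ 0.47535739 -0.15866125  0.13878727] 0.055540232774873924 [-0.67832306 -0.0323872   1.22731777] 3.7
dxyz [-0.36 -0.12  8.35] r [ 0.001 -0.008  0.   ] rows 2.0
```

Call:
drive_tool:
  commands:
    - {"hand": 0.3, "dx": -0.35, "dy": -0.1, "dz": 4, "rx": 0, "ry": 0, "rz": 0}
    - {"hand": 0.3, "dx": -0.35, "dy": -0.1, "dz": 8.3, "rx": 0, "ry": 0, "rz": 0}
    - {"hand": 0.3, "dx": -0.35, "dy": -0.1, "dz": 8.3, "rx": 0, "ry": 0, "rz": 0}
    - {"hand": -0.9, "dx": -0.35, "dy": -0.1, "dz": 8.3, "rx": 0, "ry": 0, "rz": 0}
    - {"hand": -0.9, "dx": -0.35, "dy": -0.1, "dz": 8.3, "rx": 0, "ry": 0, "rz": 0}
    - {"hand": -0.9, "dx": -0.35, "dy": -0.1, "dz": 8.3, "rx": 0, "ry": 0, "rz": 0}
    - {"hand": -0.9, "dx": -0.35, "dy": -0.1, "dz": 8.3, "rx": 0, "ry": 0, "rz": 0}
    - {"hand": -0.9, "dx": -0.35, "dy": -0.1, "dz": 8.3, "rx": 0, "ry": 0, "rz": 0}
  force: 20

```text
clock: 4.37
eef_pos: [0.4826, -0.1631, 0.0607]
eef_rot: [[-0.909, 0.416, 0.006], [0.416, 0.909, -0.002], [-0.006, 0.001, -1.0]]
ft_force: [3.6, 1.4, 2.4]
opening: 0.0142
grasp_force: 21.7
```

Call:
drive_tool:
  commands:
    - {"hand": -0.9, "dx": -0.1, "dy": 0, "dz": -1.4, "rx": 0, "ry": 0, "rz": 0}
    - {"hand": -0.9, "dx": -0.4, "dy": 0, "dz": -2.8, "rx": 0, "ry": 0, "rz": 0}
    - {"hand": -0.9, "dx": -0.95, "dy": 0, "dz": -4.1, "rx": 0, "ry": 0, "rz": 0}
    - {"hand": -0.9, "dx": -1.65, "dy": 0, "dz": -5.35, "rx": 0, "ry": 0, "rz": 0}
    - {"hand": -0.9, "dx": -2.55, "dy": 0, "dz": -6.5, "rx": 0, "ry": 0, "rz": 0}
    - {"hand": -0.9, "dx": -3.6, "dy": 0, "dz": -7.45, "rx": 0, "ry": 0, "rz": 0}
    - {"hand": -0.9, "dx": -4.75, "dy": 0, "dz": -8.25, "rx": 0, "ry": 0, "rz": 0}
    - {"hand": -0.9, "dx": -6.05, "dy": 0, "dz": -8.85, "rx": 0, "ry": 0, "rz": 0}

```text
clock: 5.03
eef_pos: [0.5333, -0.1873, 0.1469]
eef_rot: [[-0.91, 0.416, -0.004], [0.416, 0.91, 0.001], [0.004, -0.001, -1.0]]
ft_force: [-2.0, 0.5, -6.5]
opening: 0.0145
grasp_force: 19.5
```

Call:
drive_tool:
  commands:
    - {"hand": -0.9, "dx": -1.35, "dy": 0, "dz": -0.4, "rx": 0, "ry": 0, "rz": 0}
    - {"hand": -0.9, "dx": -2.75, "dy": 0, "dz": -0.65, "rx": 0, "ry": 0, "rz": 0}
    - {"hand": -0.9, "dx": -4.2, "dy": 0, "dz": -0.6, "rx": 0, "ry": 0, "rz": 0}
    - {"hand": -0.9, "dx": -5.6, "dy": 0, "dz": -0.4, "rx": 0, "ry": 0, "rz": 0}
    - {"hand": -0.9, "dx": -6.95, "dy": 0, "dz": 0, "rx": 0, "ry": 0, "rz": 0}
    - {"hand": -0.9, "dx": -8.25, "dy": 0, "dz": 0.65, "rx": 0, "ry": 0, "rz": 0}
    - {"hand": -0.9, "dx": -8.25, "dy": 0, "dz": 0.65, "rx": 0, "ry": 0, "rz": 0}
    - {"hand": -0.9, "dx": -8.25, "dy": 0, "dz": 0.65, "rx": 0, "ry": 0, "rz": 0}

```text
clock: 5.7
eef_pos: [0.6112, -0.2231, 0.1415]
eef_rot: [[-0.909, 0.416, 0.003], [0.416, 0.909, -0.002], [-0.003, -0.001, -1.0]]
ft_force: [1.0, -0.8, 1.9]
opening: 0.0042
grasp_force: 1.0
```

```bash
python3 - <<'E'
from h import *
s=sense();print(s['eef_pos'],s['opening'],s['ft_force'],s['clock'])
ims=[]
for c,(x0,x1,y0,y1) in(('top',(340,480,150,250)),('scene',(210,350,120,220))):
    d=camera(c);ims.append(cv2.resize(cv2.cvtColor(d['image'][y0:y1,x0:x1],cv2.COLOR_RGB2BGR),(400,286),interpolation=cv2.INTER_CUBIC))
cv2.imwrite('pics/up.png',np.hstack(ims))
E
```

```text
[ 0.61124834 -0.22312504  0.14151535] 0.004201676176546175 [ 1.04361483 -0.80790706  1.93583889] 5.7
```

View pics/up.png

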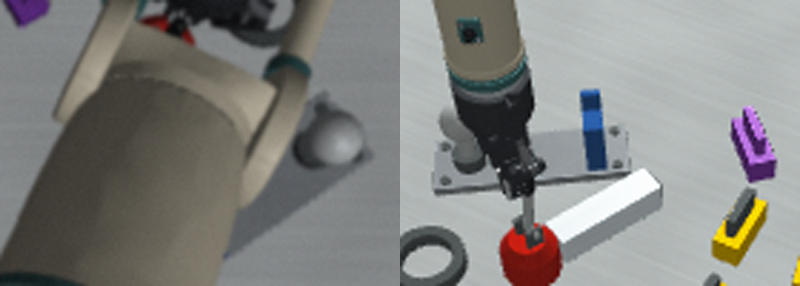

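Handle is roughly upright; the fingers slipped off its end at scene crop (520,180). Back off upward and towards the tail, then look.

Call:
drive_tool:
  commands:
    - {"hand": -0.9, "dx": 0, "dy": 0, "dz": -3, "rx": 0, "ry": 0, "rz": 0}
    - {"hand": -1, "dx": 0, "dy": 0, "dz": -7, "rx": 0, "ry": 0, "rz": 0}
    - {"hand": -1, "dx": 3, "dy": 0, "dz": -8, "rx": 0, "ry": 0, "rz": 0}
    - {"hand": -1, "dx": 7, "dy": 0, "dz": -8, "rx": 0, "ry": 0, "rz": 0}
    - {"hand": -1, "dx": 11, "dy": 0, "dz": -8, "rx": 0, "ry": 0, "rz": 0}
    - {"hand": -1, "dx": 13, "dy": 0, "dz": -8, "rx": 0, "ry": 0, "rz": 0}
    - {"hand": -1, "dx": 13, "dy": 0, "dz": -8, "rx": 0, "ry": 0, "rz": 0}

```text
clock: 6.38
eef_pos: [0.4857, -0.1648, 0.2203]
eef_rot: [[-0.91, 0.415, -0.006], [0.415, 0.91, 0.003], [0.006, 0.0, -1.0]]
ft_force: [-0.1, -0.7, -1.1]
opening: -0.0002
grasp_force: 0.0
```

```bash
python3 - <<'E'
from h import *
s=sense();print(s['eef_pos'],s['opening'],s['ft_force'],s['clock'])
ims=[]
for c,(x0,x1,y0,y1) in(('top',(340,480,150,250)),('scene',(210,350,120,220))):
    d=camera(c);ims.append(cv2.resize(cv2.cvtColor(d['image'][y0:y1,x0:x1],cv2.COLOR_RGB2BGR),(400,286),interpolation=cv2.INTER_CUBIC))
cv2.imwrite('pics/up2.png',np.hstack(ims))
E
```

```text
[ 0.48570186 -0.16484985  0.22033303] -0.0002085285096963163 [-0.14935364 -0.69557689 -1.09583191] 6.3833
```

View pics/up2.png

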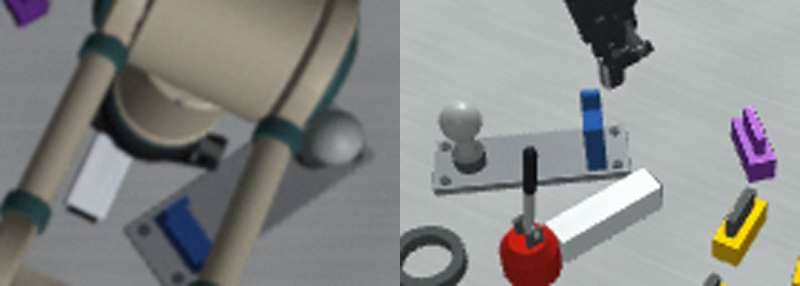

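```bash
python3 - <<'E'
from h import *
ds=camera('scene')
S=np.array([.5685,-.2025,.026]);x=np.array([np.cos(-.4288),np.sin(-.4288),0]);z=np.array([0,0,1.])
pv=S-.005*x+.048*z
print('pivot px',proj(ds,pv))
for t in(1.3,1.5,1.6,1.7,1.8,1.9,2.1): print(t,proj(ds,pv+.112*(-np.cos(t)*x+np.sin(t)*z)))
def red(d): h=hsv(d); return ((h[...,0]<8)|(h[...,0]>172))&(h[...,1]>150)&(h[...,2]>50)
b=max(blobs(red(ds)),key=np.sum); print(cv2.boundingRect(b.astype(np.uint8)))
p=pv+.012*x; p[2]=.135; p0=p-.05*x; s=sense(); R=down(-.4288+np.pi/2)
go(p0,R); go(p,R)
E
```

```text
pivot px [265.83765481 192.77382169]
1.3 [270.50250759 165.79999304]
1.5 [264.31211737 168.30379488]
1.6 [261.18490471 169.97406828]
1.7 [258.08710181 171.90139035]
1.8 [255.05730585 174.06417278]
1.9 [252.13365512 176.43701782]
2.1 [246.75052326 181.69488256]
(245, 199, 21, 22)
dxyz [-4.1   0.06  8.56] r [0.    0.001 0.   ] rows 2.3
dxyz [-9.1   0.06  8.56] r [0.    0.001 0.   ] rows 3.0
```

```bash
python3 - <<'E'
from h import *
ds=camera('scene'); 
pv=ray(ds,(255.4,200.5),.074); tl=ray(ds,(297.7,183),.04); old=ray(ds,(190+205/2.66,130+167/2.66),.074)
d=(pv-tl)[:2]; yaw=np.arctan2(d[1],d[0]); print(pv,tl,np.linalg.norm(d),yaw,'old',old)
x=np.array([np.cos(yaw),np.sin(yaw),0]);z=np.array([0,0,1.])
for t in(1.3,1.4,1.5,1.6,1.7,1.8,1.9): print(t,proj(ds,pv+.112*(-np.cos(t)*x+np.sin(t)*z)))
p=pv+.012*x; p[2]=.135; R=down(yaw+np.pi/2)
go(p-.06*x,R); go(p,R)
E
```

```text
[ 0.60590522 -0.21343471  0.074     ] [ 0.4565535  -0.14371604  0.04      ] 0.16482302061468246 -0.43674373171191805 old [ 0.56216964 -0.19688341  0.074     ]
1.3 [259.52137534 173.63180695]
1.4 [256.32710539 174.78068768]
1.5 [253.09230027 176.21649048]
1.6 [249.85589031 177.92552088]
1.7 [246.6577297  179.88977142]
1.8 [243.53785622 182.08711674]
1.9 [240.53571154 184.49163164]
dxyz [-7.39  0.66  8.54] r [0.    0.001 0.008] rows 2.7
dxyz [-13.39   0.61   8.55] r [0.    0.001 0.008] rows 3.8
```

Call:
drive_tool:
  commands:
    - {"hand": -1, "dx": -5, "dy": 0.4, "dz": 3, "rx": 0, "ry": 0, "rz": 0.008}
    - {"hand": -1, "dx": -6, "dy": 0.4, "dz": 6, "rx": 0, "ry": 0, "rz": 0.008}
    - {"hand": -1, "dx": -7, "dy": 0.4, "dz": 8.5, "rx": 0, "ry": 0, "rz": 0.008}
    - {"hand": -1, "dx": -8.5, "dy": 0.4, "dz": 8.5, "rx": 0, "ry": 0, "rz": 0.008}
    - {"hand": -1, "dx": -9.7, "dy": 0.4, "dz": 8.5, "rx": 0, "ry": 0, "rz": 0.008}
    - {"hand": -1, "dx": -10.7, "dy": 0.4, "dz": 8.5, "rx": 0, "ry": 0, "rz": 0.008}
    - {"hand": -1, "dx": -11.7, "dy": 0.4, "dz": 8.5, "rx": 0, "ry": 0, "rz": 0.008}
    - {"hand": -1, "dx": -12.4, "dy": 0.4, "dz": 8.5, "rx": 0, "ry": 0, "rz": 0.008}

```text
clock: 7.25
eef_pos: [0.607, -0.2162, 0.1345]
eef_rot: [[-0.906, 0.423, -0.002], [0.423, 0.906, 0.001], [0.002, 0.0, -1.0]]
ft_force: [-1.1, 0.8, -1.3]
opening: 0.0
grasp_force: 0.9
```

Call:
drive_tool:
  commands:
    - {"hand": -1, "dx": -0.6, "dy": 0, "dz": 0, "rx": 0, "ry": 0, "rz": 0}
    - {"hand": -1, "dx": -1.2, "dy": 0, "dz": 0, "rx": 0, "ry": 0, "rz": 0}
    - {"hand": -1, "dx": -1.6, "dy": 0, "dz": 0, "rx": 0, "ry": 0, "rz": 0}
    - {"hand": -1, "dx": -1.6, "dy": 0, "dz": 0, "rx": 0, "ry": 0, "rz": 0}

```text
clock: 7.58
eef_pos: [0.6211, -0.2229, 0.1356]
eef_rot: [[-0.906, 0.423, -0.0], [0.423, 0.906, 0.0], [0.0, 0.0, -1.0]]
ft_force: [-1.4, 0.6, 0.5]
opening: 0.0001
grasp_force: 1.0
```

Call:
drive_tool:
  commands:
    - {"hand": -1, "dx": 4, "dy": 0, "dz": 0, "rx": 0, "ry": 0, "rz": 0}
    - {"hand": -1, "dx": 7, "dy": 0, "dz": -3, "rx": 0, "ry": 0, "rz": 0}
    - {"hand": 1, "dx": 9, "dy": 0, "dz": -8, "rx": 0, "ry": 0, "rz": 0}
    - {"hand": 1, "dx": 11, "dy": 0, "dz": -9, "rx": 0, "ry": 0, "rz": 0}
    - {"hand": 1, "dx": 11, "dy": 0, "dz": -9, "rx": 0, "ry": 0, "rz": 0}

```text
clock: 8.0
eef_pos: [0.5209, -0.1759, 0.232]
eef_rot: [[-0.906, 0.423, 0.009], [0.423, 0.906, -0.005], [-0.011, -0.0, -1.0]]
ft_force: [-0.2, -0.2, 0.2]
opening: 0.0356
grasp_force: 0.0
```

```bash
python3 - <<'E'
from h import *
s=sense();print(s['eef_pos'],s['opening'],s['ft_force'],s['clock'])
d=camera('scene');x0,x1,y0,y1=210,330,140,230
cv2.imwrite('pics/up3.png',cv2.resize(cv2.cvtColor(d['image'][y0:y1,x0:x1],cv2.COLOR_RGB2BGR),(800,600),interpolation=cv2.INTER_CUBIC))
E
```

```text
[ 0.52091046 -0.1758969   0.2319914 ] 0.03560722931140131 [-0.15472289 -0.24324659  0.15760481] 8.0
```

View pics/up3.png

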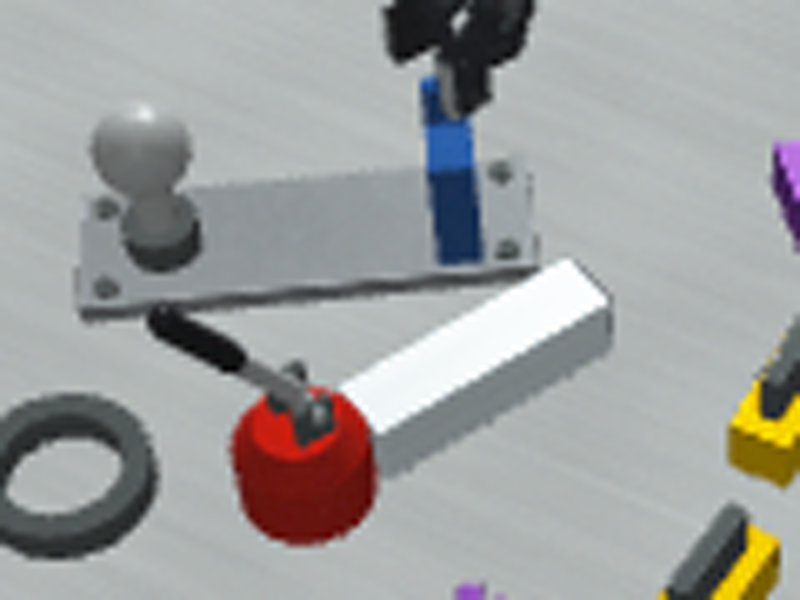

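Handle is fully up over the nose (tip at (234.7,187.7) in the scene, matching θ≈2.1). Now to grip the neck.

```bash
python3 - <<'E'
from h import *
ds=camera('scene'); 
pv=ray(ds,(255.4,200.5),.074); tl=ray(ds,(298,182),.04)
d=(pv-tl)[:2]; print(np.linalg.norm(d),np.arctan2(d[1],d[0]))
yaw=-.434; x=np.array([np.cos(yaw),np.sin(yaw)]); n=np.array([.608,-.2165])-.075*x; print(n)
R=down(yaw+np.pi/2); go([*n,.09],R); go([*n,.006],R)
E
```

```text
0.1682779915225182 -0.41919252304597737
[ 0.53995318 -0.18496225]
dxyz [-1.880e+00  1.000e-02  1.376e+01] r [-0.     0.007 -0.003] rows 3.3
dxyz [-1.820e+00  1.000e-02  2.216e+01] r [-0.     0.007 -0.003] rows 5.3
```

Call:
drive_tool:
  commands:
    - {"hand": 1, "dx": -1.85, "dy": 0, "dz": 4, "rx": 0, "ry": 0, "rz": -0.003}
    - {"hand": 1, "dx": -1.85, "dy": 0, "dz": 8, "rx": 0, "ry": 0, "rz": -0.003}
    - {"hand": 1, "dx": -1.85, "dy": 0, "dz": 12, "rx": 0, "ry": 0, "rz": -0.003}
    - {"hand": 1, "dx": -1.85, "dy": 0, "dz": 15, "rx": 0, "ry": 0, "rz": -0.003}
    - {"hand": 1, "dx": -1.85, "dy": 0, "dz": 18, "rx": 0, "ry": 0, "rz": -0.003}
    - {"hand": 1, "dx": -1.85, "dy": 0, "dz": 20, "rx": 0, "ry": 0, "rz": -0.003}
    - {"hand": 1, "dx": -1.85, "dy": 0, "dz": 21.5, "rx": 0, "ry": 0, "rz": -0.003}
    - {"hand": 1, "dx": -1.85, "dy": 0, "dz": 21.5, "rx": 0, "ry": 0, "rz": -0.003}
  force: 60

```text
clock: 8.77
eef_pos: [0.5356, -0.1831, 0.0053]
eef_rot: [[-0.907, 0.42, -0.007], [0.42, 0.907, 0.004], [0.008, 0.0, -1.0]]
ft_force: [1.0, -0.2, -0.5]
opening: 0.0856
grasp_force: 0.0
```

Call:
drive_tool:
  commands:
    - {"hand": 0, "dx": 0, "dy": 0, "dz": 0, "rx": 0, "ry": 0, "rz": 0}
    - {"hand": -0.6, "dx": 0, "dy": 0, "dz": 0, "rx": 0, "ry": 0, "rz": 0}
    - {"hand": -0.6, "dx": 0, "dy": 0, "dz": 0, "rx": 0, "ry": 0, "rz": 0}
    - {"hand": -0.6, "dx": 0, "dy": 0, "dz": 0, "rx": 0, "ry": 0, "rz": 0}
    - {"hand": -0.6, "dx": 0, "dy": 0, "dz": 0, "rx": 0, "ry": 0, "rz": 0}
    - {"hand": -0.6, "dx": 0, "dy": 0, "dz": 0, "rx": 0, "ry": 0, "rz": 0}

```text
clock: 9.27
eef_pos: [0.5389, -0.1862, 0.0122]
eef_rot: [[-0.908, 0.419, 0.003], [0.419, 0.908, -0.004], [-0.004, -0.003, -1.0]]
ft_force: [-1.7, -4.6, 4.7]
opening: 0.0387
grasp_force: 63.7
```

Call:
drive_tool:
  commands:
    - {"hand": -0.6, "dx": 0, "dy": 0, "dz": -2, "rx": 0, "ry": 0, "rz": 0}
    - {"hand": -0.6, "dx": 0, "dy": 0, "dz": -5, "rx": 0, "ry": 0, "rz": 0}
    - {"hand": -0.6, "dx": 0, "dy": 0, "dz": -8, "rx": 0, "ry": 0, "rz": 0}
    - {"hand": -0.6, "dx": 0, "dy": 0, "dz": -11, "rx": 0, "ry": 0, "rz": 0}
    - {"hand": -0.6, "dx": 0, "dy": 0, "dz": -14, "rx": 0, "ry": 0, "rz": 0}
    - {"hand": -0.6, "dx": 0, "dy": 0, "dz": -14, "rx": 0, "ry": 0, "rz": 0}
    - {"hand": -0.6, "dx": 0, "dy": 0, "dz": -14, "rx": 0, "ry": 0, "rz": 0}

```text
clock: 9.85
eef_pos: [0.5385, -0.1841, 0.1512]
eef_rot: [[-0.907, 0.42, 0.003], [0.42, 0.907, -0.001], [-0.003, 0.0, -1.0]]
ft_force: [0.2, -0.2, -8.7]
opening: 0.0389
grasp_force: 63.5
```

```bash
python3 - <<'E'
from h import *
s=sense();print(s['eef_pos'],s['opening'],s['ft_force'],s['clock'])
yaw=-.961;x=np.array([np.cos(yaw),np.sin(yaw)]);n=np.array([.5124,-.371])-.0804*x
print(n);go([*n,s['eef_pos'][2]],down(yaw+np.pi/2))
E
```

```text
[ 0.53854228 -0.18408316  0.15124872] 0.038896951581783204 [ 0.19752682 -0.20063091 -8.74280816] 9.85
[ 0.46635488 -0.30509092]
dxyz [ 1.460e+00 -1.401e+01 -1.000e-02] r [0.001 0.003 0.527] rows 4.2
```

Call:
drive_tool:
  commands:
    - {"hand": -0.6, "dx": 0.25, "dy": -2.3, "dz": 0, "rx": 0, "ry": 0, "rz": 0.09}
    - {"hand": -0.6, "dx": 0.5, "dy": -4.7, "dz": 0, "rx": 0, "ry": 0, "rz": 0.18}
    - {"hand": -0.6, "dx": 0.75, "dy": -7, "dz": 0, "rx": 0, "ry": 0, "rz": 0.27}
    - {"hand": -0.6, "dx": 1, "dy": -9.4, "dz": 0, "rx": 0, "ry": 0, "rz": 0.36}
    - {"hand": -0.6, "dx": 1.25, "dy": -11.7, "dz": 0, "rx": 0, "ry": 0, "rz": 0.45}
    - {"hand": -0.6, "dx": 1.45, "dy": -14, "dz": 0, "rx": 0, "ry": 0, "rz": 0.527}
    - {"hand": -0.6, "dx": 1.45, "dy": -14, "dz": 0, "rx": 0, "ry": 0, "rz": 0.527}
    - {"hand": -0.6, "dx": 1.45, "dy": -14, "dz": 0, "rx": 0, "ry": 0, "rz": 0.527}

```text
clock: 10.52
eef_pos: [0.4638, -0.3045, 0.1472]
eef_rot: [[-0.571, 0.821, -0.004], [0.821, 0.571, 0.004], [0.006, -0.001, -1.0]]
ft_force: [-0.3, 0.4, -8.4]
opening: 0.0393
grasp_force: 63.7
```

```bash
python3 - <<'E'
from h import *
s=sense();print(s['eef_pos'],s['eef_rot'][:,1],s['clock'])
ims=[]
for c,(x0,x1,y0,y1) in(('top',(380,480,150,250)),('scene',(200,300,110,210))):
    d=camera(c);ims.append(cv2.resize(cv2.cvtColor(d['image'][y0:y1,x0:x1],cv2.COLOR_RGB2BGR),(400,400),interpolation=cv2.INTER_CUBIC))
    def red(d): h=hsv(d); return ((h[...,0]<8)|(h[...,0]>172))&(h[...,1]>150)&(h[...,2]>40)
    b=max(blobs(red(d)),key=np.sum); print(c,cv2.boundingRect(b.astype(np.uint8)))
    # prediction of cup silhouette if socket over ball estimate
    uv=np.array([proj(d,q) for q in place(cyl(.034,.139,.195),.5124,-.371,0)]); print('pred',uv.min(0),uv.max(0))
cv2.imwrite('pics/over.png',np.hstack(ims))
E
```

```text
[ 0.463842   -0.30451757  0.14719465] [ 0.82082574  0.57117778 -0.00102205] 10.5167Traceback (most recent call last):
  File "<stdin>", line 7, in <module>
ValueError: max() iterable argument is empty
```

```bash
python3 - <<'E'
from h import *
s=sense();print(s['eef_pos'],s['eef_rot'][:,1],s['clock'])
def red(d): h=hsv(d); return ((h[...,0]<8)|(h[...,0]>172))&(h[...,1]>150)&(h[...,2]>40)
d=camera('scene'); x0,x1,y0,y1=200,300,120,195
im=cv2.resize(cv2.cvtColor(d['image'][y0:y1,x0:x1],cv2.COLOR_RGB2BGR),(800,600),interpolation=cv2.INTER_CUBIC)
b=max(blobs(red(d)),key=np.sum); print(cv2.boundingRect(b.astype(np.uint8)))
z=s['eef_pos'][2]-.0122
uv=np.array([proj(d,q) for q in place(cyl(.034,z,z+.056),.5108,-.3698,0)]); print('pred',uv.min(0),uv.max(0))
h=cv2.convexHull((((uv-[x0,y0])+.5)*8-.5).astype(np.int32)); cv2.polylines(im,[h],True,(0,255,0),1)
x=np.array([np.cos(-.961),np.sin(-.961)]); st=place(box(-.174,-.032,-.02,.02,z,z+.04),.5108,-.3698,-.961)
uv=np.array([proj(d,q) for q in st]);h=cv2.convexHull((((uv-[x0,y0])+.5)*8-.5).astype(np.int32)); cv2.polylines(im,[h],True,(255,255,0),1)
cv2.imwrite('pics/over.png',im)
E
```

```text
[ 0.46442333 -0.30377121  0.1475807 ] [ 8.20148160e-01  5.72151039e-01 -4.28287995e-04] 10.5667
(218, 135, 21, 24)
pred [214.37400013 131.50037711] [238.70833397 158.9504317 ]
```

View pics/over.png

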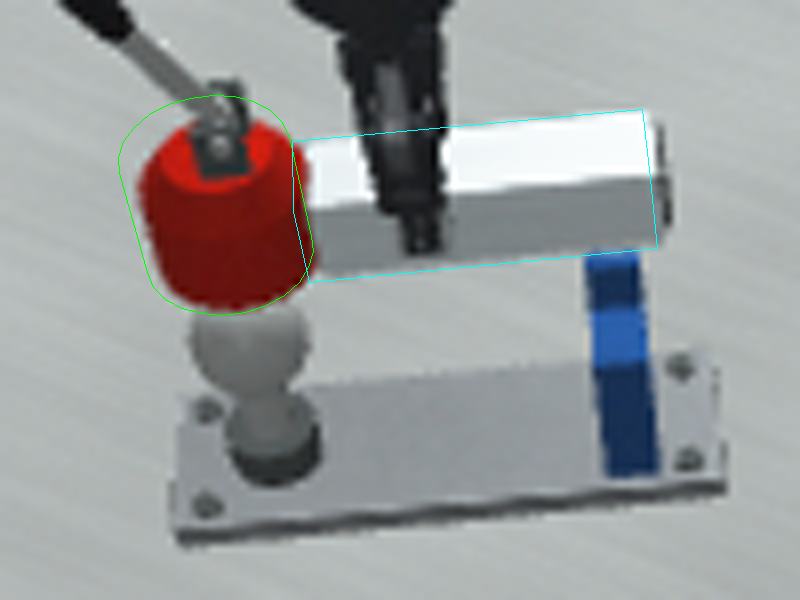

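Scene view: the coupler hangs over the ball about 2–2.5 mm short along its x axis, which matches the measured TCP lag. I correct that and start down.

```bash
python3 - <<'E'
from h import *
go([.4661,-.3056,.122],down(-.961+np.pi/2))
E
```

```text
dxyz [-0.25 -0.02  2.6 ] r [-0.    -0.005  0.   ] rows 0.6
```

Call:
drive_tool:
  commands:
    - {"hand": -0.6, "dx": -0.25, "dy": 0, "dz": 0.5, "rx": 0, "ry": 0, "rz": 0}
    - {"hand": -0.6, "dx": -0.25, "dy": 0, "dz": 1, "rx": 0, "ry": 0, "rz": 0}
    - {"hand": -0.6, "dx": -0.25, "dy": 0, "dz": 1.5, "rx": 0, "ry": 0, "rz": 0}
    - {"hand": -0.6, "dx": -0.25, "dy": 0, "dz": 2, "rx": 0, "ry": 0, "rz": 0}
    - {"hand": -0.6, "dx": -0.25, "dy": 0, "dz": 2, "rx": 0, "ry": 0, "rz": 0}
    - {"hand": -0.6, "dx": -0.25, "dy": 0, "dz": 2, "rx": 0, "ry": 0, "rz": 0}

```text
clock: 11.12
eef_pos: [0.4672, -0.3065, 0.1297]
eef_rot: [[-0.573, 0.819, -0.001], [0.819, 0.573, 0.001], [0.001, -0.0, -1.0]]
ft_force: [0.0, -0.2, -7.5]
opening: 0.0391
grasp_force: 63.6
```

Call:
drive_tool:
  commands:
    - {"hand": -0.6, "dx": 0.12, "dy": 0, "dz": 0.5, "rx": 0, "ry": 0, "rz": 0}
    - {"hand": -0.6, "dx": 0.12, "dy": 0, "dz": 1, "rx": 0, "ry": 0, "rz": 0}
    - {"hand": -0.6, "dx": 0.12, "dy": 0, "dz": 1.5, "rx": 0, "ry": 0, "rz": 0}
    - {"hand": -0.6, "dx": 0.12, "dy": 0, "dz": 2, "rx": 0, "ry": 0, "rz": 0}
    - {"hand": -0.6, "dx": 0.12, "dy": 0, "dz": 2.5, "rx": 0, "ry": 0, "rz": 0}
    - {"hand": -0.6, "dx": 0.12, "dy": 0, "dz": 2.5, "rx": 0, "ry": 0, "rz": 0}

```text
clock: 11.62
eef_pos: [0.466, -0.3055, 0.1039]
eef_rot: [[-0.573, 0.82, -0.002], [0.82, 0.573, 0.002], [0.002, -0.001, -1.0]]
ft_force: [0.4, 0.3, -7.9]
opening: 0.039
grasp_force: 63.6
```

Call:
drive_tool:
  commands:
    - {"hand": -0.6, "dx": 0, "dy": 0, "dz": 0.5, "rx": 0, "ry": 0, "rz": 0}
    - {"hand": -0.6, "dx": 0, "dy": 0, "dz": 1, "rx": 0, "ry": 0, "rz": 0}
    - {"hand": -0.6, "dx": 0, "dy": 0, "dz": 1.5, "rx": 0, "ry": 0, "rz": 0}
    - {"hand": -0.6, "dx": 0, "dy": 0, "dz": 2, "rx": 0, "ry": 0, "rz": 0}
    - {"hand": -0.6, "dx": 0, "dy": 0, "dz": 2.5, "rx": 0, "ry": 0, "rz": 0}
    - {"hand": -0.6, "dx": 0, "dy": 0, "dz": 2.8, "rx": 0, "ry": 0, "rz": 0}
    - {"hand": -0.6, "dx": 0, "dy": 0, "dz": 2.8, "rx": 0, "ry": 0, "rz": 0}

```text
clock: 12.2
eef_pos: [0.4667, -0.306, 0.0765]
eef_rot: [[-0.573, 0.82, -0.0], [0.82, 0.573, 0.001], [0.001, 0.0, -1.0]]
ft_force: [1.2, -0.1, -7.8]
opening: 0.0391
grasp_force: 63.7
```

Call:
drive_tool:
  commands:
    - {"hand": -0.6, "dx": 0, "dy": 0, "dz": 0.2, "rx": 0, "ry": 0, "rz": 0}
    - {"hand": -0.6, "dx": 0, "dy": 0, "dz": 0.4, "rx": 0, "ry": 0, "rz": 0}
    - {"hand": -0.6, "dx": 0, "dy": 0, "dz": 0.6, "rx": 0, "ry": 0, "rz": 0}
    - {"hand": -0.6, "dx": 0, "dy": 0, "dz": 0.6, "rx": 0, "ry": 0, "rz": 0}

```text
clock: 12.53
eef_pos: [0.4667, -0.3061, 0.0713]
eef_rot: [[-0.573, 0.82, 0.0], [0.82, 0.573, -0.0], [-0.0, 0.0, -1.0]]
ft_force: [0.0, 0.3, -7.7]
opening: 0.0388
grasp_force: 63.8
```

Call:
drive_tool:
  commands:
    - {"hand": -0.6, "dx": 0, "dy": 0, "dz": 0.15, "rx": 0, "ry": 0, "rz": 0}
    - {"hand": -0.6, "dx": 0, "dy": 0, "dz": 0.3, "rx": 0, "ry": 0, "rz": 0}
    - {"hand": -0.6, "dx": 0, "dy": 0, "dz": 0.3, "rx": 0, "ry": 0, "rz": 0}

```text
clock: 12.78
eef_pos: [0.4668, -0.3062, 0.071]
eef_rot: [[-0.573, 0.82, 0.001], [0.82, 0.573, -0.001], [-0.001, 0.0, -1.0]]
ft_force: [-4.5, 2.7, 9.8]
opening: 0.0389
grasp_force: 66.1
```

Call:
drive_tool:
  commands:
    - {"hand": -0.2, "dx": 0, "dy": 0, "dz": 0, "rx": 0, "ry": 0, "rz": 0}
    - {"hand": 0.3, "dx": 0, "dy": 0, "dz": 0, "rx": 0, "ry": 0, "rz": 0}
    - {"hand": 0.9, "dx": 0, "dy": 0, "dz": 0, "rx": 0, "ry": 0, "rz": 0}
    - {"hand": 0.9, "dx": 0, "dy": 0, "dz": -1, "rx": 0, "ry": 0, "rz": 0}
    - {"hand": 0.9, "dx": 0, "dy": 0, "dz": -4, "rx": 0, "ry": 0, "rz": 0}
    - {"hand": 0.9, "dx": 0, "dy": 0, "dz": -8, "rx": 0, "ry": 0, "rz": 0}
    - {"hand": 0.5, "dx": 0, "dy": 0, "dz": -12, "rx": 0, "ry": 0, "rz": 0}
    - {"hand": 0, "dx": 0, "dy": 0, "dz": -16, "rx": 0, "ry": 0, "rz": 0}

```text
clock: 13.45
eef_pos: [0.4668, -0.3061, 0.2309]
eef_rot: [[-0.573, 0.82, 0.001], [0.82, 0.573, -0.001], [-0.001, 0.0, -1.0]]
ft_force: [0.7, -0.8, 0.2]
opening: 0.0593
grasp_force: 0.0
```

Call:
drive_tool:
  commands:
    - {"hand": -1, "dx": 0, "dy": 0, "dz": -4, "rx": 0, "ry": 0, "rz": 0}
    - {"hand": -1, "dx": 0, "dy": 0, "dz": -7, "rx": 0, "ry": 0, "rz": 0}
    - {"hand": -1, "dx": -3, "dy": 0, "dz": -7, "rx": 0, "ry": 0, "rz": 0}
    - {"hand": -1, "dx": -7, "dy": 0, "dz": -7, "rx": 0, "ry": 0, "rz": 0}
    - {"hand": -1, "dx": -11, "dy": 0, "dz": -7, "rx": 0, "ry": 0, "rz": 0}
    - {"hand": -1, "dx": -15, "dy": 0, "dz": -7, "rx": 0, "ry": 0, "rz": 0}
    - {"hand": -1, "dx": -18, "dy": 0, "dz": -7, "rx": 0, "ry": 0, "rz": 0}
    - {"hand": -1, "dx": -18, "dy": 0, "dz": -7, "rx": 0, "ry": 0, "rz": 0}

```text
clock: 14.12
eef_pos: [0.5724, -0.459, 0.2958]
eef_rot: [[-0.571, 0.821, 0.001], [0.821, 0.571, -0.002], [-0.002, -0.0, -1.0]]
ft_force: [-0.0, -0.1, -1.3]
opening: -0.0003
grasp_force: 0.0
```

```bash
python3 - <<'E'
from h import *
s=sense();print(s['eef_pos'],s['eef_rot'][:,1],s['clock'])
d=camera('scene'); x0,x1,y0,y1=200,300,120,195
im=cv2.resize(cv2.cvtColor(d['image'][y0:y1,x0:x1],cv2.COLOR_RGB2BGR),(800,600),interpolation=cv2.INTER_CUBIC)
z=.059
def dr(P,c):
    uv=np.array([proj(d,q) for q in place(P,.5108,-.3698,-.961)]);h=cv2.convexHull((((uv-[x0,y0])+.5)*8-.5).astype(np.int32)); cv2.polylines(im,[h],True,c,1)
dr(cyl(.034,z,z+.04),(0,255,0)); dr(box(-.174,-.032,-.02,.02,z,z+.04),(255,255,0))
cv2.imwrite('pics/home.png',im)
x=np.array([.573,-.82]);pv=np.array([.512,-.3715])-.005*x
go([*(pv+.105*x),.215],down(-.961+np.pi/2))
E
```

```text
[ 0.57242415 -0.45900846  0.29575061] [ 8.20884793e-01  5.71093621e-01 -4.81661515e-04] 14.1167
dxyz [0.3  0.02 8.13] r [-0.    -0.001 -0.001] rows 2.0
```

View pics/home.png

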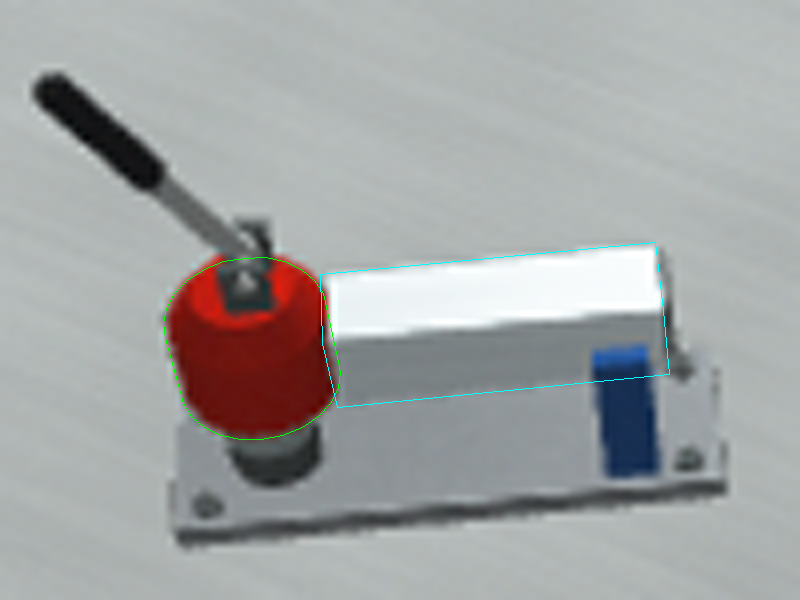

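The coupler is fully home, with cup on ball and stub in the fork lining up with the prediction, and the handle is up. Now to swing the handle down.

Call:
drive_tool:
  commands:
    - {"hand": -1, "dx": 0, "dy": 0, "dz": 4, "rx": 0, "ry": 0, "rz": 0}
    - {"hand": -1, "dx": 0, "dy": 0, "dz": 8.1, "rx": 0, "ry": 0, "rz": 0}
    - {"hand": -1, "dx": 2, "dy": 0, "dz": 8.1, "rx": 0, "ry": 0, "rz": 0}
    - {"hand": -1, "dx": 4, "dy": 0, "dz": 8.1, "rx": 0, "ry": 0, "rz": 0}
    - {"hand": -1, "dx": 6, "dy": 0, "dz": 8.1, "rx": 0, "ry": 0, "rz": 0}
    - {"hand": -1, "dx": 8, "dy": 0, "dz": 8.1, "rx": 0, "ry": 0, "rz": 0}
    - {"hand": -1, "dx": 9, "dy": 0, "dz": 8.1, "rx": 0, "ry": 0, "rz": 0}

```text
clock: 14.75
eef_pos: [0.5171, -0.3777, 0.2193]
eef_rot: [[-0.574, 0.819, 0.001], [0.819, 0.574, -0.001], [-0.002, 0.001, -1.0]]
ft_force: [0.5, -0.8, 1.4]
opening: -0.0
grasp_force: 0.8
```

Call:
drive_tool:
  commands:
    - {"hand": -1, "dx": 3.1, "dy": 0, "dz": 0, "rx": 0, "ry": 0, "rz": 0}
    - {"hand": -1, "dx": 4.4, "dy": 0, "dz": 0.4, "rx": 0, "ry": 0, "rz": 0}
    - {"hand": -1, "dx": 5.6, "dy": 0, "dz": 1.1, "rx": 0, "ry": 0, "rz": 0}
    - {"hand": -1, "dx": 6.8, "dy": 0, "dz": 1.9, "rx": 0, "ry": 0, "rz": 0}
    - {"hand": -1, "dx": 7.8, "dy": 0, "dz": 2.8, "rx": 0, "ry": 0, "rz": 0}
    - {"hand": -1, "dx": 8.6, "dy": 0, "dz": 3.8, "rx": 0, "ry": 0, "rz": 0}
    - {"hand": -1, "dx": 9.4, "dy": 0, "dz": 5, "rx": 0, "ry": 0, "rz": 0}
    - {"hand": -1, "dx": 9.9, "dy": 0, "dz": 6.2, "rx": 0, "ry": 0, "rz": 0}

```text
clock: 15.42
eef_pos: [0.4616, -0.2982, 0.1563]
eef_rot: [[-0.573, 0.819, 0.002], [0.819, 0.573, -0.002], [-0.003, 0.001, -1.0]]
ft_force: [1.2, -1.4, -0.6]
opening: -0.0001
grasp_force: 0.6
```

Call:
drive_tool:
  commands:
    - {"hand": -1, "dx": 0.3, "dy": 0, "dz": 0.5, "rx": 0, "ry": 0, "rz": 0}
    - {"hand": -1, "dx": 0.3, "dy": 0, "dz": 1, "rx": 0, "ry": 0, "rz": 0}
    - {"hand": -1, "dx": 0.3, "dy": 0, "dz": 1.3, "rx": 0, "ry": 0, "rz": 0}
    - {"hand": -1, "dx": 0.3, "dy": 0, "dz": 1.4, "rx": 0, "ry": 0, "rz": 0}

```text
clock: 15.75
eef_pos: [0.4598, -0.2961, 0.1413]
eef_rot: [[-0.573, 0.82, -0.0], [0.82, 0.573, 0.001], [0.001, 0.0, -1.0]]
ft_force: [-0.4, 1.2, 1.3]
opening: 0.0001
grasp_force: 0.5
```

Near down; press a little further.

Call:
drive_tool:
  commands:
    - {"hand": -1, "dx": 0, "dy": 0, "dz": 0.2, "rx": 0, "ry": 0, "rz": 0}
    - {"hand": -1, "dx": 0, "dy": 0, "dz": 0.4, "rx": 0, "ry": 0, "rz": 0}
    - {"hand": -1, "dx": 0, "dy": 0, "dz": 0.4, "rx": 0, "ry": 0, "rz": 0}

```text
clock: 16.0
eef_pos: [0.4602, -0.2964, 0.1399]
eef_rot: [[-0.573, 0.82, 0.001], [0.82, 0.573, -0.001], [-0.001, 0.001, -1.0]]
ft_force: [-2.9, 3.6, 13.1]
opening: -0.0002
grasp_force: 6.8
```

Call:
drive_tool:
  commands:
    - {"hand": -1, "dx": 0, "dy": 0, "dz": -4, "rx": 0, "ry": 0, "rz": 0}
    - {"hand": -0.2, "dx": 0, "dy": 0, "dz": -8, "rx": 0, "ry": 0, "rz": 0}
    - {"hand": -0.2, "dx": 0, "dy": 0, "dz": -10, "rx": 0, "ry": 0, "rz": -0.1}
    - {"hand": -0.2, "dx": 0, "dy": 0, "dz": -10, "rx": 0, "ry": 0, "rz": -0.2}
    - {"hand": -0.2, "dx": 0, "dy": 0, "dz": -10, "rx": 0, "ry": 0, "rz": -0.3}
    - {"hand": -0.2, "dx": 0, "dy": 0, "dz": -10, "rx": 0, "ry": 0, "rz": -0.42}
    - {"hand": -0.2, "dx": 0, "dy": 0, "dz": -10, "rx": 0, "ry": 0, "rz": -0.42}
  force: 20

```text
clock: 16.58
eef_pos: [0.4602, -0.2968, 0.2378]
eef_rot: [[-0.858, 0.513, 0.001], [0.513, 0.858, -0.001], [-0.001, -0.0, -1.0]]
ft_force: [-0.6, 0.3, -0.5]
opening: 0.0339
grasp_force: 0.0
```

```bash
python3 - <<'E'
from h import *
s=sense();print(s['eef_pos'],s['opening'],s['clock'])
R=down(1.028); go([.4643,.219,.235],R); go([.4643,.219,.075],R)
dt,ds=camera('top'),camera('scene')
for d in(dt,ds): print([r['box'] for r in cut_out('top' if d is dt else 'scene','lid_bar')][:2], proj(d,[.4643,.219,.088]))
for r in blocks(dt,ds): print(r)
E
```

```text
[ 0.46024659 -0.29676121  0.2377551 ] 0.03393957923921153 16.5833
dxyz [26.13 44.47  0.23] r [-0.     0.001  0.004] rows 12.4
dxyz [26.15 44.47 16.23] r [-0.     0.001  0.004] rows 13.0
[[150.2, 144.2, 93.8, 103.4]] [230.25616438 215.78626333]
[[377.5, 205.3, 96.4, 72.4], [232.2, 150.0, 33.3, 4.0]] [400.37468301 216.44093586]
(array([0.58687148, 0.05606625, 3.11577025]), np.float64(0.3423263997906855), 2)
(array([ 0.58610446, -0.01024463,  3.07765007]), np.float64(0.29242300860290205), 2)
(array([ 0.46878156,  0.07152066, -2.9184885 ]), np.float64(0.3319984683621047), 2)
(array([ 0.45656969, -0.02768397, -3.13814319]), np.float64(0.26347842183202874), 2)
```

Call:
drive_tool:
  commands:
    - {"hand": -0.2, "dx": 14, "dy": 24, "dz": 0, "rx": 0, "ry": 0, "rz": 0}
    - {"hand": -0.2, "dx": 14, "dy": 24, "dz": 0, "rx": 0, "ry": 0, "rz": 0}
    - {"hand": -0.2, "dx": 14, "dy": 24, "dz": 0, "rx": 0, "ry": 0, "rz": 0}
    - {"hand": -0.2, "dx": 14, "dy": 24, "dz": 0, "rx": 0, "ry": 0, "rz": 0}
    - {"hand": -0.2, "dx": 14, "dy": 24, "dz": 0, "rx": 0, "ry": 0, "rz": 0}
    - {"hand": -0.2, "dx": 14, "dy": 24, "dz": 0, "rx": 0, "ry": 0, "rz": 0}
    - {"hand": -0.2, "dx": 14, "dy": 24, "dz": 0, "rx": 0, "ry": 0, "rz": 0}
    - {"hand": -0.2, "dx": 14, "dy": 24, "dz": 0, "rx": 0, "ry": 0, "rz": 0}

```text
clock: 17.45
eef_pos: [0.4627, -0.0135, 0.2374]
eef_rot: [[-0.859, 0.512, 0.0], [0.512, 0.859, 0.003], [0.002, 0.003, -1.0]]
ft_force: [-0.4, 0.3, -0.1]
opening: 0.0342
grasp_force: 0.0
```

Call:
drive_tool:
  commands:
    - {"hand": -0.2, "dx": 12.1, "dy": 20.5, "dz": 0, "rx": 0, "ry": 0, "rz": 0}
    - {"hand": -0.2, "dx": 12.1, "dy": 20.5, "dz": 0, "rx": 0, "ry": 0, "rz": 0}
    - {"hand": -0.2, "dx": 12.1, "dy": 20.5, "dz": 0, "rx": 0, "ry": 0, "rz": 0}
    - {"hand": -0.2, "dx": 12.1, "dy": 20.5, "dz": 0, "rx": 0, "ry": 0, "rz": 0}
    - {"hand": -0.2, "dx": 12.1, "dy": 20.5, "dz": 0, "rx": 0, "ry": 0, "rz": 0}
    - {"hand": -0.2, "dx": 12.1, "dy": 20.5, "dz": 0, "rx": 0, "ry": 0, "rz": 0}
    - {"hand": -0.2, "dx": 12.1, "dy": 20.5, "dz": 2, "rx": 0, "ry": 0, "rz": 0}
    - {"hand": -0.2, "dx": 12.1, "dy": 20.5, "dz": 4, "rx": 0, "ry": 0, "rz": 0}

```text
clock: 18.12
eef_pos: [0.4665, 0.2215, 0.1977]
eef_rot: [[-0.858, 0.513, 0.004], [0.513, 0.858, 0.001], [-0.003, 0.003, -1.0]]
ft_force: [-0.4, -0.3, -0.9]
opening: 0.0338
grasp_force: 0.0
```

```bash
python3 - <<'E'
from h import *
s=sense();print(s['eef_pos'],s['opening'],s['clock'])
R=down(1.028); go([.4643,.219,.0705],R)
E
```

```text
[0.46654343 0.22150574 0.1977144 ] 0.033773224996185174 18.1167
dxyz [ 0.1  -0.36 12.72] r [0.003 0.003 0.004] rows 3.1
```

Call:
drive_tool:
  commands:
    - {"hand": -0.2, "dx": 0.1, "dy": -0.3, "dz": 4, "rx": 0, "ry": 0, "rz": 0}
    - {"hand": -0.2, "dx": 0.1, "dy": -0.3, "dz": 8, "rx": 0, "ry": 0, "rz": 0}
    - {"hand": -0.2, "dx": 0.1, "dy": -0.3, "dz": 11, "rx": 0, "ry": 0, "rz": 0}
    - {"hand": -0.2, "dx": 0.1, "dy": -0.3, "dz": 12.8, "rx": 0, "ry": 0, "rz": 0}
    - {"hand": -0.2, "dx": 0.1, "dy": -0.3, "dz": 12.8, "rx": 0, "ry": 0, "rz": 0}
    - {"hand": -0.9, "dx": 0.1, "dy": -0.3, "dz": 12.8, "rx": 0, "ry": 0, "rz": 0}
    - {"hand": -0.9, "dx": 0.1, "dy": -0.3, "dz": 12.8, "rx": 0, "ry": 0, "rz": 0}
    - {"hand": -0.9, "dx": 0.1, "dy": -0.3, "dz": 12.8, "rx": 0, "ry": 0, "rz": 0}
  force: 25

```text
clock: 18.78
eef_pos: [0.4648, 0.2186, 0.071]
eef_rot: [[-0.857, 0.516, 0.004], [0.516, 0.857, 0.003], [-0.002, 0.004, -1.0]]
ft_force: [0.9, 2.8, -2.1]
opening: 0.0111
grasp_force: 24.4
```

Call:
drive_tool:
  commands:
    - {"hand": -0.9, "dx": 0, "dy": 0.3, "dz": -2.9, "rx": 0, "ry": 0, "rz": 0}
    - {"hand": -0.9, "dx": 0, "dy": 1.1, "dz": -5.65, "rx": 0, "ry": 0, "rz": 0}
    - {"hand": -0.9, "dx": 0, "dy": 2.3, "dz": -8.3, "rx": 0, "ry": 0, "rz": 0}
    - {"hand": -0.9, "dx": 0, "dy": 4, "dz": -10.6, "rx": 0, "ry": 0, "rz": 0}
    - {"hand": -0.9, "dx": 0, "dy": 6, "dz": -12.7, "rx": 0, "ry": 0, "rz": 0}
    - {"hand": -0.9, "dx": 0, "dy": 8.4, "dz": -14.35, "rx": 0, "ry": 0, "rz": 0}
    - {"hand": -0.9, "dx": 0, "dy": 11, "dz": -15.6, "rx": 0, "ry": 0, "rz": 0}
    - {"hand": -0.9, "dx": 0, "dy": 13.7, "dz": -16.4, "rx": 0, "ry": 0, "rz": 0}

```text
clock: 19.45
eef_pos: [0.5343, 0.3343, 0.2374]
eef_rot: [[-0.857, 0.515, 0.004], [0.515, 0.857, -0.002], [-0.005, 0.001, -1.0]]
ft_force: [2.2, -3.4, -1.6]
opening: 0.011
grasp_force: 25.3
```

Call:
drive_tool:
  commands:
    - {"hand": -0.9, "dx": 0, "dy": 2.9, "dz": -0.3, "rx": 0, "ry": 0, "rz": 0}
    - {"hand": -0.9, "dx": 0, "dy": 5.1, "dz": -0.2, "rx": 0, "ry": 0, "rz": 0}
    - {"hand": -0.9, "dx": 0, "dy": 7.1, "dz": 0.1, "rx": 0, "ry": 0, "rz": 0}
    - {"hand": -0.9, "dx": 0, "dy": 7.4, "dz": 0.2, "rx": 0, "ry": 0, "rz": 0}
    - {"hand": -0.9, "dx": 0, "dy": 7.4, "dz": 0.2, "rx": 0, "ry": 0, "rz": 0}

```text
clock: 19.87
eef_pos: [0.5735, 0.3996, 0.2344]
eef_rot: [[-0.858, 0.514, 0.006], [0.514, 0.858, 0.002], [-0.004, 0.005, -1.0]]
ft_force: [1.7, -0.0, 2.9]
opening: 0.0109
grasp_force: 26.6
```

Call:
drive_tool:
  commands:
    - {"hand": -0.3, "dx": 0, "dy": 0, "dz": 0, "rx": 0, "ry": 0, "rz": 0}
    - {"hand": -0.2, "dx": 0, "dy": 0, "dz": 0, "rx": 0, "ry": 0, "rz": 0}
    - {"hand": -0.2, "dx": 0, "dy": 0, "dz": -3, "rx": 0, "ry": 0, "rz": 0}
    - {"hand": -0.2, "dx": 0, "dy": 0, "dz": -6, "rx": 0, "ry": 0, "rz": 0}
    - {"hand": -0.2, "dx": 0, "dy": -3, "dz": -7, "rx": 0, "ry": 0, "rz": 0}
    - {"hand": 0.2, "dx": 0, "dy": -7, "dz": -7, "rx": 0, "ry": 0, "rz": -0.1}
    - {"hand": 0.2, "dx": 0, "dy": -11, "dz": -7, "rx": 0, "ry": 0, "rz": -0.2}
    - {"hand": 0.2, "dx": 0, "dy": -15, "dz": -7, "rx": 0, "ry": 0, "rz": -0.3}
  force: 60

```text
clock: 20.53
eef_pos: [0.4926, 0.2682, 0.3016]
eef_rot: [[-0.972, 0.233, 0.0], [0.233, 0.972, -0.0], [-0.0, -0.0, -1.0]]
ft_force: [0.5, -0.2, 0.9]
opening: 0.051
grasp_force: 0.0
```

Call:
drive_tool:
  commands:
    - {"hand": 0.2, "dx": 2, "dy": -4, "dz": 0, "rx": 0, "ry": 0, "rz": -0.1}
    - {"hand": 0.2, "dx": 2, "dy": -8, "dz": 0, "rx": 0, "ry": 0, "rz": -0.2}
    - {"hand": 0.2, "dx": 2, "dy": -12, "dz": 2, "rx": 0, "ry": 0, "rz": -0.2}
    - {"hand": 0.2, "dx": 2, "dy": -12, "dz": 2, "rx": 0, "ry": 0, "rz": -0.2}

```text
clock: 20.87
eef_pos: [0.4411, 0.1525, 0.2796]
eef_rot: [[-0.999, 0.045, -0.005], [0.045, 0.999, -0.005], [0.005, -0.005, -1.0]]
ft_force: [-1.1, -0.5, -1.1]
opening: 0.0514
grasp_force: 0.0
```

```bash
python3 - <<'E'
from h import *
s=sense();print(s['eef_pos'],s['eef_rot'][:,1],s['opening'],s['clock'])
dt,ds=camera('top'),camera('scene')
for r in blocks(dt,ds): print(r)
a=cv2.cvtColor(dt['image'][95:275,130:410],cv2.COLOR_RGB2BGR); cv2.imwrite('pics/open_t.png',cv2.resize(a,(800,514),interpolation=cv2.INTER_CUBIC))
go([.4688,.0715,.2],down(.223+np.pi/2)); go([.4688,.0715,.039],down(.223+np.pi/2))
E
```

```text
[0.44109799 0.15250955 0.27956564] [ 0.04481307  0.99898264 -0.00504634] 0.05135625740485988 20.8667
(array([0.5861639 , 0.05605016, 3.11835548]), np.float64(0.3454479548229548), 2)
(array([ 0.5860147 , -0.0100326 ,  3.06518562]), np.float64(0.29386679229898827), 2)
(array([ 0.46886856,  0.07160666, -2.91535675]), np.float64(0.3263539028632714), 2)
(array([ 0.45656969, -0.02768397, -3.13814319]), np.float64(0.26347842183202874), 2)
dxyz [-2.8  -8.39  8.11] r [ 0.    -0.001 -0.267] rows 2.9
dxyz [-2.82 -8.39 24.21] r [ 0.    -0.001 -0.267] rows 6.2
```

View pics/open_t.png

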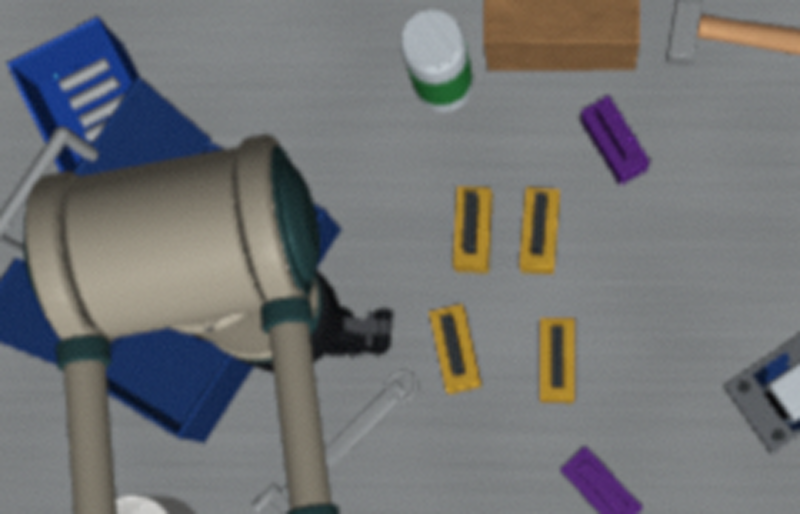

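Lid is back on its stop (bar at crop (30,190), behind the hinge). All four yellow blocks are still in place; the purple ones at crop (615,138) and (600,485) stay.

Call:
drive_tool:
  commands:
    - {"hand": 0.2, "dx": -1, "dy": -3, "dz": 2, "rx": 0, "ry": 0, "rz": -0.1}
    - {"hand": 0.2, "dx": -2, "dy": -6, "dz": 4, "rx": 0, "ry": 0, "rz": -0.2}
    - {"hand": 0.2, "dx": -2.8, "dy": -8.4, "dz": 7, "rx": 0, "ry": 0, "rz": -0.267}
    - {"hand": 0.2, "dx": -2.8, "dy": -8.4, "dz": 11, "rx": 0, "ry": 0, "rz": -0.267}
    - {"hand": 0.2, "dx": -2.8, "dy": -8.4, "dz": 15, "rx": 0, "ry": 0, "rz": -0.267}
    - {"hand": 0.2, "dx": -2.8, "dy": -8.4, "dz": 19, "rx": 0, "ry": 0, "rz": -0.267}
    - {"hand": 0.2, "dx": -2.8, "dy": -8.4, "dz": 22, "rx": 0, "ry": 0, "rz": -0.267}
    - {"hand": 0.2, "dx": -2.8, "dy": -8.4, "dz": 23.8, "rx": 0, "ry": 0, "rz": -0.267}
  force: 60

```text
clock: 21.63
eef_pos: [0.4698, 0.074, 0.0404]
eef_rot: [[-0.974, -0.224, -0.004], [-0.225, 0.974, 0.001], [0.004, 0.002, -1.0]]
ft_force: [-1.0, -0.8, 0.5]
opening: 0.0514
grasp_force: 0.0
```

Call:
drive_tool:
  commands:
    - {"hand": 0.2, "dx": 0, "dy": 0, "dz": 0.2, "rx": 0, "ry": 0, "rz": 0}
    - {"hand": -0.9, "dx": 0, "dy": 0, "dz": 0.2, "rx": 0, "ry": 0, "rz": 0}
    - {"hand": -0.9, "dx": 0, "dy": 0, "dz": 0.2, "rx": 0, "ry": 0, "rz": 0}
    - {"hand": -0.9, "dx": 0, "dy": 0, "dz": 0.2, "rx": 0, "ry": 0, "rz": 0}
    - {"hand": -0.9, "dx": 0, "dy": 0, "dz": 0.2, "rx": 0, "ry": 0, "rz": 0}
    - {"hand": -0.9, "dx": 0, "dy": 0, "dz": 0.2, "rx": 0, "ry": 0, "rz": 0}

```text
clock: 22.13
eef_pos: [0.4727, 0.0732, 0.0431]
eef_rot: [[-0.975, -0.224, 0.005], [-0.224, 0.975, 0.0], [-0.005, -0.001, -1.0]]
ft_force: [0.5, 0.1, 5.3]
opening: 0.0108
grasp_force: 60.6
```

```bash
python3 - <<'E'
from h import *
s=sense();print(s['eef_pos'],s['ft_force'],s['opening'],s['clock'])
go([.4482,.3513,.19],down(2.599)); go([.4482,.3513,.046],down(2.599))
E
```

```text
[0.47273188 0.07318115 0.04310122] [0.54626638 0.13715686 5.25385982] 0.01075677373930151 22.1333
dxyz [ -3.92  27.64 -14.69] r [-0.003  0.004 -0.802] rows 7.6
dxyz [-3.85 27.65 -0.29] r [-0.003  0.004 -0.802] rows 6.7
```

Call:
drive_tool:
  commands:
    - {"hand": -0.9, "dx": 0, "dy": 0, "dz": -3, "rx": 0, "ry": 0, "rz": 0}
    - {"hand": -0.9, "dx": 0, "dy": 0, "dz": -7, "rx": 0, "ry": 0, "rz": 0}
    - {"hand": -0.9, "dx": 0, "dy": 0, "dz": -11, "rx": 0, "ry": 0, "rz": 0}
    - {"hand": -0.9, "dx": 0, "dy": 3, "dz": -14, "rx": 0, "ry": 0, "rz": -0.1}
    - {"hand": -0.9, "dx": -1, "dy": 7, "dz": -14.7, "rx": 0, "ry": 0, "rz": -0.2}
    - {"hand": -0.9, "dx": -1.5, "dy": 11, "dz": -14.7, "rx": 0, "ry": 0, "rz": -0.3}
    - {"hand": -0.9, "dx": -2, "dy": 15, "dz": -14.7, "rx": 0, "ry": 0, "rz": -0.4}
    - {"hand": -0.9, "dx": -2.5, "dy": 18, "dz": -14.7, "rx": 0, "ry": 0, "rz": -0.5}

```text
clock: 22.8
eef_pos: [0.4527, 0.2566, 0.1882]
eef_rot: [[-0.744, -0.668, -0.002], [-0.668, 0.744, 0.002], [0.0, 0.002, -1.0]]
ft_force: [0.7, 0.5, -5.7]
opening: 0.0104
grasp_force: 60.7
```

```bash
python3 - <<'E'
from h import *
s=sense();print(s['eef_pos'],s['ft_force'],s['opening'],s['clock'])
go([.4482,.3513,.19],down(2.599)); go([.4482,.3513,.049],down(2.599))
E
```

```text
[0.45272599 0.25661649 0.18824553] [ 0.6631921   0.51551591 -5.65319074] 0.010369831142332515 22.8
dxyz [-5.99  7.35 -0.16] r [ 0.002  0.    -0.297] rows 2.4
dxyz [-5.99  7.32 13.94] r [ 0.002  0.    -0.297] rows 4.0
```

Call:
drive_tool:
  commands:
    - {"hand": -0.9, "dx": -2, "dy": 2.5, "dz": 0, "rx": 0, "ry": 0, "rz": -0.1}
    - {"hand": -0.9, "dx": -4, "dy": 5, "dz": 0, "rx": 0, "ry": 0, "rz": -0.2}
    - {"hand": -0.9, "dx": -6, "dy": 7.35, "dz": 0, "rx": 0, "ry": 0, "rz": -0.297}
    - {"hand": -0.9, "dx": -6, "dy": 7.35, "dz": 0, "rx": 0, "ry": 0, "rz": -0.297}
    - {"hand": -0.9, "dx": -6, "dy": 7.35, "dz": 4, "rx": 0, "ry": 0, "rz": -0.297}
    - {"hand": -0.9, "dx": -6, "dy": 7.35, "dz": 8, "rx": 0, "ry": 0, "rz": -0.297}
    - {"hand": -0.9, "dx": -6, "dy": 7.35, "dz": 11, "rx": 0, "ry": 0, "rz": -0.297}
    - {"hand": -0.9, "dx": -6, "dy": 7.35, "dz": 12.5, "rx": 0, "ry": 0, "rz": -0.297}

```text
clock: 23.47
eef_pos: [0.4466, 0.3464, 0.0585]
eef_rot: [[-0.521, -0.854, -0.009], [-0.854, 0.521, -0.005], [0.009, 0.005, -1.0]]
ft_force: [-0.3, 0.9, -6.0]
opening: 0.0108
grasp_force: 60.6
```

Call:
drive_tool:
  commands:
    - {"hand": -0.9, "dx": 0, "dy": 0, "dz": 0.6, "rx": 0, "ry": 0, "rz": 0}
    - {"hand": -0.9, "dx": 0, "dy": 0, "dz": 1.1, "rx": 0, "ry": 0, "rz": 0}
    - {"hand": -0.9, "dx": 0, "dy": 0, "dz": 1.3, "rx": 0, "ry": 0, "rz": 0}

```text
clock: 23.72
eef_pos: [0.4511, 0.3488, 0.0503]
eef_rot: [[-0.521, -0.854, 0.0], [-0.854, 0.521, 0.0], [-0.0, -0.0, -1.0]]
ft_force: [0.1, 0.2, -5.5]
opening: 0.0105
grasp_force: 60.7
```

Call:
drive_tool:
  commands:
    - {"hand": -0.9, "dx": 0, "dy": 0, "dz": 0.2, "rx": 0, "ry": 0, "rz": 0}
    - {"hand": -0.2, "dx": 0, "dy": 0, "dz": 0.2, "rx": 0, "ry": 0, "rz": 0}
    - {"hand": -0.2, "dx": 0, "dy": 0, "dz": 0.2, "rx": 0, "ry": 0, "rz": 0}
    - {"hand": -0.2, "dx": 0, "dy": 0, "dz": -3, "rx": 0, "ry": 0, "rz": 0}
    - {"hand": -0.2, "dx": 0, "dy": 0, "dz": -7, "rx": 0, "ry": 0, "rz": 0}
    - {"hand": -0.2, "dx": 0, "dy": 0, "dz": -11, "rx": 0, "ry": 0, "rz": 0}
    - {"hand": 0.2, "dx": 1, "dy": -3, "dz": -14, "rx": 0, "ry": 0, "rz": 0.1}
    - {"hand": 0.2, "dx": 3, "dy": -6, "dz": -14, "rx": 0, "ry": 0, "rz": 0.2}

```text
clock: 24.38
eef_pos: [0.4914, 0.2959, 0.1997]
eef_rot: [[-0.68, -0.733, 0.017], [-0.733, 0.68, 0.009], [-0.019, -0.006, -1.0]]
ft_force: [1.7, 0.1, 0.6]
opening: 0.0512
grasp_force: 0.0
```

```bash
python3 - <<'E'
from h import *
s=sense();print(s['eef_pos'],s['ft_force'],s['opening'],s['clock'])
dt,ds=camera('top'),camera('scene')
for r in blocks(dt,ds): print(r)
go([.4566,-.0277,.18],down(1.574)); go([.4566,-.0277,.04],down(1.574))
E
```

```text
[0.49138183 0.29589021 0.19972749] [1.67358613 0.09003349 0.60033122] 0.051202330753933295 24.3833
(array([0.58630419, 0.05600586, 3.12590926]), np.float64(0.3681062634707073), 2)
(array([ 0.58593026, -0.0101765 ,  3.07246849]), np.float64(0.2880747574713791), 2)
(array([ 0.45656969, -0.02768397, -3.13814319]), np.float64(0.26347842183202874), 2)
(array([0.44977682, 0.3447583 , 1.04161163]), np.float64(0.6560848705513125), 2)
dxyz [ 25.45 -19.17   1.42] r [-0.003  0.01   0.815] rows 7.6
dxyz [ 25.56 -19.08  15.42] r [-0.003  0.01   0.815] rows 8.5
```

Call:
drive_tool:
  commands:
    - {"hand": 0.2, "dx": 3, "dy": -2.3, "dz": 0, "rx": 0, "ry": 0, "rz": 0.1}
    - {"hand": 0.2, "dx": 6.4, "dy": -4.8, "dz": 0, "rx": 0, "ry": 0, "rz": 0.2}
    - {"hand": 0.2, "dx": 9.6, "dy": -7.2, "dz": 0, "rx": 0, "ry": 0, "rz": 0.3}
    - {"hand": 0.2, "dx": 12.8, "dy": -9.6, "dz": 0, "rx": 0, "ry": 0, "rz": 0.4}
    - {"hand": 0.2, "dx": 16, "dy": -12, "dz": 1, "rx": 0, "ry": 0, "rz": 0.5}
    - {"hand": 0.2, "dx": 19.2, "dy": -14.4, "dz": 1.4, "rx": 0, "ry": 0, "rz": 0.6}
    - {"hand": 0.2, "dx": 22.4, "dy": -16.8, "dz": 1.4, "rx": 0, "ry": 0, "rz": 0.7}
    - {"hand": 0.2, "dx": 25.5, "dy": -19.1, "dz": 1.4, "rx": 0, "ry": 0, "rz": 0.815}

```text
clock: 25.15
eef_pos: [0.4526, -0.0262, 0.1771]
eef_rot: [[-1.0, -0.004, 0.002], [-0.004, 1.0, 0.0], [-0.002, 0.0, -1.0]]
ft_force: [1.4, -0.7, 0.2]
opening: 0.0513
grasp_force: 0.0
```

```bash
python3 - <<'E'
from h import *
go([.4566,-.0277,.04],down(1.574)); print(sense()['eef_pos'])
E
```

```text
dxyz [-0.38 -0.15 13.71] r [0.    0.002 0.001] rows 3.3
[ 0.45257176 -0.02623927  0.17708434]
```

Call:
drive_tool:
  commands:
    - {"hand": 0.2, "dx": -0.1, "dy": 0, "dz": 4, "rx": 0, "ry": 0, "rz": 0}
    - {"hand": 0.2, "dx": -0.1, "dy": 0, "dz": 8, "rx": 0, "ry": 0, "rz": 0}
    - {"hand": 0.2, "dx": -0.1, "dy": 0, "dz": 11.5, "rx": 0, "ry": 0, "rz": 0}
    - {"hand": 0.2, "dx": -0.1, "dy": 0, "dz": 13.6, "rx": 0, "ry": 0, "rz": 0}
    - {"hand": 0.2, "dx": -0.1, "dy": 0, "dz": 13.6, "rx": 0, "ry": 0, "rz": 0}
    - {"hand": -0.9, "dx": -0.1, "dy": 0, "dz": 13.6, "rx": 0, "ry": 0, "rz": 0}
    - {"hand": -0.9, "dx": -0.1, "dy": 0, "dz": 13.6, "rx": 0, "ry": 0, "rz": 0}
    - {"hand": -0.9, "dx": -0.1, "dy": 0, "dz": 13.6, "rx": 0, "ry": 0, "rz": 0}

```text
clock: 25.82
eef_pos: [0.456, -0.025, 0.0423]
eef_rot: [[-1.0, -0.009, 0.005], [-0.009, 1.0, -0.001], [-0.005, -0.001, -1.0]]
ft_force: [0.1, 0.3, -0.0]
opening: 0.0151
grasp_force: 0.0
```

Call:
drive_tool:
  commands:
    - {"hand": -0.9, "dx": 0, "dy": 0, "dz": 0, "rx": 0, "ry": 0, "rz": 0}
    - {"hand": -0.9, "dx": 0, "dy": 0, "dz": -3, "rx": 0, "ry": 0, "rz": 0}
    - {"hand": -0.9, "dx": 0, "dy": 0, "dz": -7, "rx": 0, "ry": 0, "rz": 0}
    - {"hand": -0.9, "dx": 0, "dy": 0, "dz": -11, "rx": 0, "ry": 0, "rz": 0}
    - {"hand": -0.9, "dx": 0, "dy": 3, "dz": -14, "rx": 0, "ry": 0, "rz": -0.1}
    - {"hand": -0.9, "dx": 0, "dy": 7, "dz": -15, "rx": 0, "ry": 0, "rz": -0.2}
    - {"hand": -0.9, "dx": 0, "dy": 11, "dz": -15, "rx": 0, "ry": 0, "rz": -0.3}
    - {"hand": -0.9, "dx": -1, "dy": 15, "dz": -15, "rx": 0, "ry": 0, "rz": -0.4}

```text
clock: 26.48
eef_pos: [0.4603, 0.1266, 0.1919]
eef_rot: [[-0.916, -0.401, -0.0], [-0.401, 0.916, 0.0], [-0.0, 0.0, -1.0]]
ft_force: [0.1, -0.8, -5.2]
opening: 0.0104
grasp_force: 60.2
```

```bash
python3 - <<'E'
from h import *
s=sense();print(s['eef_pos'],s['ft_force'],s['opening'],s['clock'])
go([.4954,.3229,.19],down(2.599)); go([.4954,.3229,.048],down(2.599))
E
```

```text
[0.46033498 0.12656616 0.19193512] [ 0.06958373 -0.7702393  -5.17085725] 0.010423476208790895 26.4833
dxyz [-11.08  16.58   0.2 ] r [ 0.     0.    -0.616] rows 4.9
dxyz [-11.08  16.58  14.4 ] r [ 0.     0.    -0.616] rows 5.9
```

Call:
drive_tool:
  commands:
    - {"hand": -0.9, "dx": -2, "dy": 3, "dz": 0, "rx": 0, "ry": 0, "rz": -0.1}
    - {"hand": -0.9, "dx": -4, "dy": 6, "dz": 0, "rx": 0, "ry": 0, "rz": -0.2}
    - {"hand": -0.9, "dx": -6, "dy": 9, "dz": 0, "rx": 0, "ry": 0, "rz": -0.3}
    - {"hand": -0.9, "dx": -8, "dy": 12, "dz": 0, "rx": 0, "ry": 0, "rz": -0.4}
    - {"hand": -0.9, "dx": -10, "dy": 15, "dz": 0, "rx": 0, "ry": 0, "rz": -0.5}
    - {"hand": -0.9, "dx": -11, "dy": 16.4, "dz": 0, "rx": 0, "ry": 0, "rz": -0.616}
    - {"hand": -0.9, "dx": -11, "dy": 16.4, "dz": 2, "rx": 0, "ry": 0, "rz": -0.616}
    - {"hand": -0.9, "dx": -11, "dy": 16.4, "dz": 5, "rx": 0, "ry": 0, "rz": -0.616}

```text
clock: 27.15
eef_pos: [0.5006, 0.3223, 0.1427]
eef_rot: [[-0.517, -0.856, 0.007], [-0.856, 0.517, 0.004], [-0.007, -0.004, -1.0]]
ft_force: [0.7, -0.5, -6.3]
opening: 0.011
grasp_force: 60.4
```

```bash
python3 - <<'E'
from h import *
s=sense();print(s['eef_pos'],s['ft_force'],s['opening'],s['clock'])
go([.4954,.3229,.048],down(2.599))
E
```

```text
[0.50060555 0.32228492 0.1427054 ] [ 0.69879833 -0.48427284 -6.2643996 ] 0.010975596545869732 27.15
dxyz [0.28 0.52 9.47] r [-0.004  0.007 -0.001] rows 2.3
```

Call:
drive_tool:
  commands:
    - {"hand": -0.9, "dx": 0.1, "dy": 0.3, "dz": 3, "rx": 0, "ry": 0, "rz": 0}
    - {"hand": -0.9, "dx": 0.1, "dy": 0.3, "dz": 6, "rx": 0, "ry": 0, "rz": 0}
    - {"hand": -0.9, "dx": 0.1, "dy": 0.3, "dz": 8, "rx": 0, "ry": 0, "rz": 0}
    - {"hand": -0.9, "dx": 0.1, "dy": 0.3, "dz": 9, "rx": 0, "ry": 0, "rz": 0}
    - {"hand": -0.9, "dx": 0.1, "dy": 0.3, "dz": 9.2, "rx": 0, "ry": 0, "rz": 0}
    - {"hand": -0.9, "dx": 0.1, "dy": 0.3, "dz": 9.2, "rx": 0, "ry": 0, "rz": 0}

```text
clock: 27.65
eef_pos: [0.4957, 0.3202, 0.0485]
eef_rot: [[-0.52, -0.854, 0.0], [-0.854, 0.52, 0.0], [-0.0, 0.0, -1.0]]
ft_force: [-0.2, 0.2, -4.8]
opening: 0.011
grasp_force: 60.5
```

Call:
drive_tool:
  commands:
    - {"hand": -0.9, "dx": 0, "dy": 0, "dz": 0.15, "rx": 0, "ry": 0, "rz": 0}
    - {"hand": -0.2, "dx": 0, "dy": 0, "dz": 0.15, "rx": 0, "ry": 0, "rz": 0}
    - {"hand": -0.2, "dx": 0, "dy": 0, "dz": 0.15, "rx": 0, "ry": 0, "rz": 0}
    - {"hand": -0.2, "dx": 0, "dy": 0, "dz": -3, "rx": 0, "ry": 0, "rz": 0}
    - {"hand": -0.2, "dx": 0, "dy": 0, "dz": -7, "rx": 0, "ry": 0, "rz": 0}
    - {"hand": -0.2, "dx": 0, "dy": 0, "dz": -11, "rx": 0, "ry": 0, "rz": 0}
    - {"hand": 0.2, "dx": 1, "dy": -3, "dz": -14, "rx": 0, "ry": 0, "rz": 0.1}
    - {"hand": 0.2, "dx": 3, "dy": -6, "dz": -14, "rx": 0, "ry": 0, "rz": 0.2}

```text
clock: 28.32
eef_pos: [0.5362, 0.2669, 0.1974]
eef_rot: [[-0.679, -0.734, 0.017], [-0.734, 0.679, 0.008], [-0.017, -0.007, -1.0]]
ft_force: [2.1, 0.0, 0.2]
opening: 0.051
grasp_force: 0.0
```

```bash
python3 - <<'E'
from h import *
s=sense();print(s['eef_pos'],s['ft_force'],s['opening'],s['clock'])
dt,ds=camera('top'),camera('scene')
for r in blocks(dt,ds): print(r)
go([.586,-.0101,.18],down(1.505))
E
```

```text
[0.53616876 0.26693963 0.19742695] [2.14993368 0.02882587 0.21263596] 0.05102180421563171 28.3167
(array([0.58637182, 0.05566388, 3.11895749]), np.float64(0.3714603825136612), 2)
(array([ 0.58619724, -0.00996125,  3.08806262]), np.float64(0.29202217628265364), 2)
(array([ 0.49794669,  0.31999528, -2.108773  ]), np.float64(0.5773427471116817), 1)
dxyz [ 16.3  -22.13   1.29] r [-0.004  0.009  0.885] rows 7.1
```

Call:
drive_tool:
  commands:
    - {"hand": 0.2, "dx": 2, "dy": -2.8, "dz": 0, "rx": 0, "ry": 0, "rz": 0.12}
    - {"hand": 0.2, "dx": 4, "dy": -5.6, "dz": 0, "rx": 0, "ry": 0, "rz": 0.24}
    - {"hand": 0.2, "dx": 6, "dy": -8.4, "dz": 0, "rx": 0, "ry": 0, "rz": 0.36}
    - {"hand": 0.2, "dx": 8.2, "dy": -11.2, "dz": 0, "rx": 0, "ry": 0, "rz": 0.48}
    - {"hand": 0.2, "dx": 10.4, "dy": -14, "dz": 1, "rx": 0, "ry": 0, "rz": 0.6}
    - {"hand": 0.2, "dx": 12.5, "dy": -17, "dz": 1.3, "rx": 0, "ry": 0, "rz": 0.72}
    - {"hand": 0.2, "dx": 14.5, "dy": -20, "dz": 1.3, "rx": 0, "ry": 0, "rz": 0.82}
    - {"hand": 0.2, "dx": 16.2, "dy": -22, "dz": 1.3, "rx": 0, "ry": 0, "rz": 0.885}

```text
clock: 29.08
eef_pos: [0.5836, -0.0075, 0.1757]
eef_rot: [[-0.998, 0.066, 0.002], [0.066, 0.998, -0.001], [-0.002, -0.001, -1.0]]
ft_force: [-0.1, -0.3, -0.4]
opening: 0.0513
grasp_force: 0.0
```

```bash
python3 - <<'E'
from h import *
go([.586,-.0101,.04],down(1.51)); print(sense()['eef_pos'])
E
```

```text
dxyz [-0.23 -0.24 13.57] r [-0.001  0.002 -0.005] rows 3.3
[ 0.5836204  -0.00749689  0.17565557]
```

Call:
drive_tool:
  commands:
    - {"hand": 0.2, "dx": -0.1, "dy": -0.1, "dz": 4, "rx": 0, "ry": 0, "rz": 0}
    - {"hand": 0.2, "dx": -0.1, "dy": -0.1, "dz": 8, "rx": 0, "ry": 0, "rz": 0}
    - {"hand": 0.2, "dx": -0.1, "dy": -0.1, "dz": 11.5, "rx": 0, "ry": 0, "rz": 0}
    - {"hand": 0.2, "dx": -0.1, "dy": -0.1, "dz": 13.4, "rx": 0, "ry": 0, "rz": 0}
    - {"hand": -0.9, "dx": -0.1, "dy": -0.1, "dz": 13.5, "rx": 0, "ry": 0, "rz": 0}
    - {"hand": -0.9, "dx": -0.1, "dy": -0.1, "dz": 13.5, "rx": 0, "ry": 0, "rz": 0}
    - {"hand": -0.9, "dx": -0.1, "dy": -0.1, "dz": 13.5, "rx": 0, "ry": 0, "rz": 0}
    - {"hand": -0.9, "dx": -0.1, "dy": -0.1, "dz": 13.5, "rx": 0, "ry": 0, "rz": 0}

```text
clock: 29.75
eef_pos: [0.5851, -0.0061, 0.0421]
eef_rot: [[-0.998, 0.06, 0.004], [0.06, 0.998, -0.0], [-0.004, -0.0, -1.0]]
ft_force: [-0.5, 0.7, -6.6]
opening: 0.0107
grasp_force: 61.0
```

Call:
drive_tool:
  commands:
    - {"hand": -0.9, "dx": 0, "dy": 0, "dz": 0, "rx": 0, "ry": 0, "rz": 0}
    - {"hand": -0.9, "dx": 0, "dy": 0, "dz": -3, "rx": 0, "ry": 0, "rz": 0}
    - {"hand": -0.9, "dx": 0, "dy": 0, "dz": -7, "rx": 0, "ry": 0, "rz": 0}
    - {"hand": -0.9, "dx": 0, "dy": 0, "dz": -11, "rx": 0, "ry": 0, "rz": 0}
    - {"hand": -0.9, "dx": 0, "dy": 3, "dz": -14, "rx": 0, "ry": 0, "rz": -0.12}
    - {"hand": -0.9, "dx": 0, "dy": 7, "dz": -15, "rx": 0, "ry": 0, "rz": -0.24}
    - {"hand": -0.9, "dx": 0, "dy": 11, "dz": -15, "rx": 0, "ry": 0, "rz": -0.36}
    - {"hand": -0.9, "dx": 0, "dy": 15, "dz": -15, "rx": 0, "ry": 0, "rz": -0.48}

```text
clock: 30.42
eef_pos: [0.593, 0.1452, 0.1925]
eef_rot: [[-0.911, -0.411, 0.003], [-0.411, 0.911, 0.001], [-0.003, -0.0, -1.0]]
ft_force: [0.0, -0.5, -5.2]
opening: 0.0111
grasp_force: 61.1
```

```bash
python3 - <<'E'
from h import *
s=sense();print(s['eef_pos'],s['ft_force'],s['opening'],s['clock'])
go([.5416,.2951,.19],down(2.599))
E
```

```text
[0.59296846 0.14522006 0.19251802] [ 0.01571497 -0.51574871 -5.20524482] 0.011060888953611901 30.4167
dxyz [-1.48 15.77  0.25] r [-0.001  0.003 -0.604] rows 4.8
```

Call:
drive_tool:
  commands:
    - {"hand": -0.9, "dx": -0.3, "dy": 3, "dz": 0, "rx": 0, "ry": 0, "rz": -0.12}
    - {"hand": -0.9, "dx": -0.6, "dy": 6, "dz": 0, "rx": 0, "ry": 0, "rz": -0.24}
    - {"hand": -0.9, "dx": -0.9, "dy": 9, "dz": 0, "rx": 0, "ry": 0, "rz": -0.36}
    - {"hand": -0.9, "dx": -1.2, "dy": 12, "dz": 0, "rx": 0, "ry": 0, "rz": -0.48}
    - {"hand": -0.9, "dx": -1.4, "dy": 15, "dz": 0, "rx": 0, "ry": 0, "rz": -0.6}
    - {"hand": -0.9, "dx": -1.4, "dy": 15.6, "dz": 0, "rx": 0, "ry": 0, "rz": -0.604}
    - {"hand": -0.9, "dx": -1.4, "dy": 15.6, "dz": 2, "rx": 0, "ry": 0, "rz": -0.604}
    - {"hand": -0.9, "dx": -1.4, "dy": 15.6, "dz": 5, "rx": 0, "ry": 0, "rz": -0.604}

```text
clock: 31.08
eef_pos: [0.5439, 0.2939, 0.1435]
eef_rot: [[-0.519, -0.855, 0.008], [-0.855, 0.519, 0.003], [-0.007, -0.005, -1.0]]
ft_force: [1.1, 0.0, -6.9]
opening: 0.0107
grasp_force: 61.1
```

```bash
python3 - <<'E'
from h import *
s=sense();print(s['eef_pos'],s['ft_force'],s['opening'],s['clock'])
go([.5416,.2951,.048],down(2.599))
E
```

```text
[0.54392974 0.29391487 0.14352075] [ 1.14701729  0.04789211 -6.91210545] 0.010684273244765124 31.0833
dxyz [0.09 0.31 9.55] r [-0.005  0.007 -0.003] rows 2.3
```

Call:
drive_tool:
  commands:
    - {"hand": -0.9, "dx": -0.2, "dy": 0.3, "dz": 3, "rx": 0, "ry": 0, "rz": 0}
    - {"hand": -0.9, "dx": -0.2, "dy": 0.3, "dz": 6, "rx": 0, "ry": 0, "rz": 0}
    - {"hand": -0.9, "dx": -0.2, "dy": 0.3, "dz": 8, "rx": 0, "ry": 0, "rz": 0}
    - {"hand": -0.9, "dx": -0.2, "dy": 0.3, "dz": 9, "rx": 0, "ry": 0, "rz": 0}
    - {"hand": -0.9, "dx": -0.2, "dy": 0.3, "dz": 9.2, "rx": 0, "ry": 0, "rz": 0}
    - {"hand": -0.9, "dx": -0.2, "dy": 0.3, "dz": 9.2, "rx": 0, "ry": 0, "rz": 0}

```text
clock: 31.58
eef_pos: [0.541, 0.2952, 0.0486]
eef_rot: [[-0.521, -0.853, 0.001], [-0.853, 0.521, 0.001], [-0.001, -0.0, -1.0]]
ft_force: [-1.2, -0.5, -5.2]
opening: 0.0107
grasp_force: 61.2
```

Call:
drive_tool:
  commands:
    - {"hand": -0.9, "dx": 0, "dy": 0, "dz": 0.15, "rx": 0, "ry": 0, "rz": 0}
    - {"hand": -0.2, "dx": 0, "dy": 0, "dz": 0.15, "rx": 0, "ry": 0, "rz": 0}
    - {"hand": -0.2, "dx": 0, "dy": 0, "dz": 0.15, "rx": 0, "ry": 0, "rz": 0}
    - {"hand": -0.2, "dx": 0, "dy": 0, "dz": -3, "rx": 0, "ry": 0, "rz": 0}
    - {"hand": -0.2, "dx": 0, "dy": 0, "dz": -7, "rx": 0, "ry": 0, "rz": 0}
    - {"hand": -0.2, "dx": 0, "dy": 0, "dz": -11, "rx": 0, "ry": 0, "rz": 0}
    - {"hand": 0.2, "dx": 1, "dy": -3, "dz": -14, "rx": 0, "ry": 0, "rz": 0.1}
    - {"hand": 0.2, "dx": 3, "dy": -6, "dz": -14, "rx": 0, "ry": 0, "rz": 0.2}

```text
clock: 32.25
eef_pos: [0.581, 0.2418, 0.1981]
eef_rot: [[-0.68, -0.733, 0.018], [-0.733, 0.68, 0.007], [-0.017, -0.008, -1.0]]
ft_force: [1.4, -0.4, 0.3]
opening: 0.0512
grasp_force: 0.0
```

```bash
python3 - <<'E'
from h import *
s=sense();print(s['eef_pos'],s['ft_force'],s['opening'],s['clock'])
dt,ds=camera('top'),camera('scene')
for r in blocks(dt,ds): print(r)
go([.5865,.0558,.18],down(1.55))
E
```

```text
[0.58100489 0.24178883 0.19808183] [ 1.40973577 -0.36756029  0.28347634] 0.051213140782503115 32.25
(array([0.58636578, 0.05594935, 3.12841963]), np.float64(0.34534168402267434), 2)
(array([ 0.5293644 ,  0.27178829, -2.13910774]), np.float64(1.6171079429735233), 1)
dxyz [ 12.66 -12.65   1.29] r [-0.005  0.009  0.839] rows 6.7
```

Call:
drive_tool:
  commands:
    - {"hand": 0.2, "dx": 1.8, "dy": -1.8, "dz": 0, "rx": 0, "ry": 0, "rz": 0.12}
    - {"hand": 0.2, "dx": 3.6, "dy": -3.6, "dz": 0, "rx": 0, "ry": 0, "rz": 0.24}
    - {"hand": 0.2, "dx": 5.4, "dy": -5.4, "dz": 0, "rx": 0, "ry": 0, "rz": 0.36}
    - {"hand": 0.2, "dx": 7.2, "dy": -7.2, "dz": 0, "rx": 0, "ry": 0, "rz": 0.48}
    - {"hand": 0.2, "dx": 9, "dy": -9, "dz": 1, "rx": 0, "ry": 0, "rz": 0.6}
    - {"hand": 0.2, "dx": 10.8, "dy": -10.8, "dz": 1.3, "rx": 0, "ry": 0, "rz": 0.72}
    - {"hand": 0.2, "dx": 12.5, "dy": -12.5, "dz": 1.3, "rx": 0, "ry": 0, "rz": 0.839}
    - {"hand": 0.2, "dx": 12.5, "dy": -12.5, "dz": 1.3, "rx": 0, "ry": 0, "rz": 0.839}

```text
clock: 33.02
eef_pos: [0.5831, 0.0577, 0.1759]
eef_rot: [[-1.0, 0.022, 0.001], [0.022, 1.0, -0.003], [-0.001, -0.002, -1.0]]
ft_force: [0.0, 0.7, 0.7]
opening: 0.0517
grasp_force: 0.0
```

```bash
python3 - <<'E'
from h import *
go([.5863,.0558,.04],down(1.553)); print(sense()['eef_pos'])
E
```

```text
dxyz [-0.31 -0.15 13.59] r [-0.002  0.001 -0.004] rows 3.3
[0.5831051  0.0577384  0.17593047]
```

Call:
drive_tool:
  commands:
    - {"hand": 0.2, "dx": -0.3, "dy": -0.1, "dz": 4, "rx": 0, "ry": 0, "rz": 0}
    - {"hand": 0.2, "dx": -0.3, "dy": -0.1, "dz": 8, "rx": 0, "ry": 0, "rz": 0}
    - {"hand": 0.2, "dx": -0.3, "dy": -0.1, "dz": 11.5, "rx": 0, "ry": 0, "rz": 0}
    - {"hand": 0.2, "dx": -0.3, "dy": -0.1, "dz": 13.4, "rx": 0, "ry": 0, "rz": 0}
    - {"hand": -0.9, "dx": -0.3, "dy": -0.1, "dz": 13.5, "rx": 0, "ry": 0, "rz": 0}
    - {"hand": -0.9, "dx": -0.3, "dy": -0.1, "dz": 13.5, "rx": 0, "ry": 0, "rz": 0}
    - {"hand": -0.9, "dx": -0.3, "dy": -0.1, "dz": 13.5, "rx": 0, "ry": 0, "rz": 0}
    - {"hand": -0.9, "dx": -0.3, "dy": -0.1, "dz": 13.5, "rx": 0, "ry": 0, "rz": 0}

```text
clock: 33.68
eef_pos: [0.5872, 0.0608, 0.0421]
eef_rot: [[-1.0, 0.015, 0.004], [0.015, 1.0, 0.0], [-0.004, 0.0, -1.0]]
ft_force: [0.3, -0.0, -7.7]
opening: 0.0107
grasp_force: 61.9
```

Call:
drive_tool:
  commands:
    - {"hand": -0.9, "dx": 0, "dy": 0, "dz": 0, "rx": 0, "ry": 0, "rz": 0}
    - {"hand": -0.9, "dx": 0, "dy": 0, "dz": -3, "rx": 0, "ry": 0, "rz": 0}
    - {"hand": -0.9, "dx": 0, "dy": 0, "dz": -7, "rx": 0, "ry": 0, "rz": 0}
    - {"hand": -0.9, "dx": 0, "dy": 0, "dz": -11, "rx": 0, "ry": 0, "rz": 0}
    - {"hand": -0.9, "dx": 0, "dy": 0, "dz": -15, "rx": 0, "ry": 0, "rz": -0.12}
    - {"hand": -0.9, "dx": 0, "dy": 3, "dz": -15, "rx": 0, "ry": 0, "rz": -0.24}
    - {"hand": -0.9, "dx": 0, "dy": 6, "dz": -15, "rx": 0, "ry": 0, "rz": -0.36}
    - {"hand": -0.9, "dx": 0, "dy": 9, "dz": -15, "rx": 0, "ry": 0, "rz": -0.48}

```text
clock: 34.35
eef_pos: [0.5869, 0.1514, 0.1917]
eef_rot: [[-0.892, -0.452, 0.002], [-0.452, 0.892, 0.001], [-0.002, 0.0, -1.0]]
ft_force: [-0.2, 0.2, -8.2]
opening: 0.0109
grasp_force: 62.0
```

```bash
python3 - <<'E'
from h import *
s=sense();print(s['eef_pos'],s['ft_force'],s['opening'],s['clock'])
go([.5875,.2675,.19],down(2.599))
E
```

```text
[0.58694031 0.15136885 0.19169298] [-0.185576    0.23208438 -8.18399716] 0.010912740565376508 34.35
dxyz [-5.29 10.34  0.18] r [-0.     0.002 -0.56 ] rows 4.5
```

Call:
drive_tool:
  commands:
    - {"hand": -0.9, "dx": -1, "dy": 2, "dz": 0, "rx": 0, "ry": 0, "rz": -0.12}
    - {"hand": -0.9, "dx": -2, "dy": 4, "dz": 0, "rx": 0, "ry": 0, "rz": -0.24}
    - {"hand": -0.9, "dx": -3, "dy": 6, "dz": 0, "rx": 0, "ry": 0, "rz": -0.36}
    - {"hand": -0.9, "dx": -4, "dy": 8, "dz": 0, "rx": 0, "ry": 0, "rz": -0.48}
    - {"hand": -0.9, "dx": -5.2, "dy": 10.2, "dz": 0, "rx": 0, "ry": 0, "rz": -0.56}
    - {"hand": -0.9, "dx": -5.2, "dy": 10.2, "dz": 0, "rx": 0, "ry": 0, "rz": -0.56}
    - {"hand": -0.9, "dx": -5.2, "dy": 10.2, "dz": 2, "rx": 0, "ry": 0, "rz": -0.56}
    - {"hand": -0.9, "dx": -5.2, "dy": 10.2, "dz": 5, "rx": 0, "ry": 0, "rz": -0.56}

```text
clock: 35.02
eef_pos: [0.5902, 0.2667, 0.1433]
eef_rot: [[-0.519, -0.855, 0.008], [-0.855, 0.519, 0.003], [-0.007, -0.005, -1.0]]
ft_force: [1.1, -0.4, -7.2]
opening: 0.0106
grasp_force: 61.8
```

```bash
python3 - <<'E'
from h import *
s=sense();print(s['eef_pos'],s['ft_force'],s['opening'],s['clock'])
go([.5875,.2675,.048],down(2.599))
E
```

```text
[0.59018355 0.26670987 0.14327671] [ 1.08302855 -0.36895934 -7.22197425] 0.01064968889617441 35.0167
dxyz [0.13 0.32 9.53] r [-0.005  0.007 -0.003] rows 2.3
```

Call:
drive_tool:
  commands:
    - {"hand": -0.9, "dx": -0.2, "dy": 0.3, "dz": 3, "rx": 0, "ry": 0, "rz": 0}
    - {"hand": -0.9, "dx": -0.2, "dy": 0.3, "dz": 6, "rx": 0, "ry": 0, "rz": 0}
    - {"hand": -0.9, "dx": -0.2, "dy": 0.3, "dz": 8, "rx": 0, "ry": 0, "rz": 0}
    - {"hand": -0.9, "dx": -0.2, "dy": 0.3, "dz": 9, "rx": 0, "ry": 0, "rz": 0}
    - {"hand": -0.9, "dx": -0.2, "dy": 0.3, "dz": 9.2, "rx": 0, "ry": 0, "rz": 0}
    - {"hand": -0.9, "dx": -0.2, "dy": 0.3, "dz": 9.2, "rx": 0, "ry": 0, "rz": 0}

```text
clock: 35.52
eef_pos: [0.5868, 0.2684, 0.0484]
eef_rot: [[-0.52, -0.854, 0.0], [-0.854, 0.52, 0.001], [-0.001, -0.0, -1.0]]
ft_force: [-0.1, 0.7, -6.8]
opening: 0.0106
grasp_force: 62.1
```

Call:
drive_tool:
  commands:
    - {"hand": -0.9, "dx": 0, "dy": 0, "dz": 0.15, "rx": 0, "ry": 0, "rz": 0}
    - {"hand": -0.2, "dx": 0, "dy": 0, "dz": 0.15, "rx": 0, "ry": 0, "rz": 0}
    - {"hand": -0.2, "dx": 0, "dy": 0, "dz": 0.15, "rx": 0, "ry": 0, "rz": 0}
    - {"hand": -0.2, "dx": 0, "dy": 0, "dz": -3, "rx": 0, "ry": 0, "rz": 0}
    - {"hand": -0.2, "dx": 0, "dy": 0, "dz": -7, "rx": 0, "ry": 0, "rz": 0}
    - {"hand": -0.2, "dx": 2, "dy": 0, "dz": -11, "rx": 0, "ry": 0, "rz": 0}
    - {"hand": -0.2, "dx": 6, "dy": 0, "dz": -14, "rx": 0, "ry": 0, "rz": 0.1}
    - {"hand": -0.2, "dx": 10, "dy": 0, "dz": -14, "rx": 0, "ry": 0, "rz": 0.2}

```text
clock: 36.18
eef_pos: [0.5433, 0.1908, 0.1947]
eef_rot: [[-0.681, -0.732, 0.016], [-0.732, 0.681, 0.004], [-0.014, -0.009, -1.0]]
ft_force: [1.1, -0.5, -0.2]
opening: 0.0339
grasp_force: 0.0
```

Call:
drive_tool:
  commands:
    - {"hand": -0.2, "dx": 4, "dy": -2, "dz": 0, "rx": 0, "ry": 0, "rz": 0.12}
    - {"hand": -0.2, "dx": 8, "dy": -4, "dz": 0, "rx": 0, "ry": 0, "rz": 0.24}
    - {"hand": -0.2, "dx": 12, "dy": -6, "dz": 0, "rx": 0, "ry": 0, "rz": 0.36}
    - {"hand": -0.2, "dx": 12, "dy": -6, "dz": 0, "rx": 0, "ry": 0, "rz": 0.36}

```text
clock: 36.52
eef_pos: [0.4996, 0.0557, 0.1894]
eef_rot: [[-0.897, -0.442, 0.003], [-0.442, 0.897, -0.003], [-0.001, -0.004, -1.0]]
ft_force: [-0.1, -0.3, -0.6]
opening: 0.0341
grasp_force: 0.0
```

```bash
python3 - <<'E'
from h import *
s=sense();print(s['eef_pos'],s['eef_rot'][:,1],s['opening'],s['clock'])
dt,ds=camera('top'),camera('scene')
a=cv2.cvtColor(dt['image'][110:260,130:330],cv2.COLOR_RGB2BGR); b=cv2.cvtColor(ds['image'][140:290,340:500],cv2.COLOR_RGB2BGR)
cv2.imwrite('pics/full.png',np.hstack([cv2.resize(a,(420,315),interpolation=cv2.INTER_CUBIC),cv2.resize(b,(336,315),interpolation=cv2.INTER_CUBIC)]))
E
```

```text
[0.49962603 0.05569045 0.18939025] [-0.44179534  0.89710611 -0.00418458] 0.034122161058509196 36.5167
```

View pics/full.png

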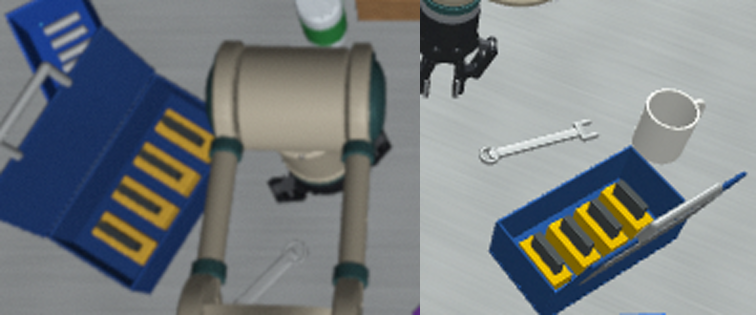

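All four blocks stand upright in the chest (four ribs visible) and the lid is open. Now back to the lid bar to shut it.

```bash
python3 - <<'E'
from h import *
R=down(1.03); go([.5735,.3996,.31],R)
E
```

```text
dxyz [-21.68  27.3  -12.05] r [0.    0.004 1.002] rows 8.8
```

Call:
drive_tool:
  commands:
    - {"hand": -0.2, "dx": 0, "dy": 0, "dz": -4, "rx": 0, "ry": 0, "rz": 0.12}
    - {"hand": -0.2, "dx": 0, "dy": 0, "dz": -8, "rx": 0, "ry": 0, "rz": 0.24}
    - {"hand": -0.2, "dx": -2, "dy": 2.5, "dz": -11, "rx": 0, "ry": 0, "rz": 0.36}
    - {"hand": -0.2, "dx": -4.5, "dy": 5.6, "dz": -12, "rx": 0, "ry": 0, "rz": 0.48}
    - {"hand": -0.2, "dx": -7, "dy": 8.7, "dz": -12, "rx": 0, "ry": 0, "rz": 0.6}
    - {"hand": -0.2, "dx": -9.5, "dy": 12, "dz": -12, "rx": 0, "ry": 0, "rz": 0.72}
    - {"hand": -0.2, "dx": -12, "dy": 15, "dz": -12, "rx": 0, "ry": 0, "rz": 0.84}
    - {"hand": -0.2, "dx": -14.5, "dy": 18.2, "dz": -12, "rx": 0, "ry": 0, "rz": 1.0}
  force: 25

```text
clock: 37.28
eef_pos: [0.5485, 0.2875, 0.3086]
eef_rot: [[-0.881, 0.472, 0.003], [0.472, 0.881, 0.002], [-0.001, 0.003, -1.0]]
ft_force: [1.7, -0.2, 1.1]
opening: 0.0339
grasp_force: 0.0
```

```bash
python3 - <<'E'
from h import *
R=down(1.03); go([.5735,.3996,.31],R); go([.5735,.3996,.2344],R)
E
```

```text
dxyz [ 3.1  11.06 -0.11] r [0.003 0.001 0.049] rows 2.8
dxyz [ 3.11 11.04  7.45] r [0.003 0.001 0.049] rows 3.3
```

Call:
drive_tool:
  commands:
    - {"hand": -0.2, "dx": 1, "dy": 3.7, "dz": 0, "rx": 0, "ry": 0, "rz": 0.04}
    - {"hand": -0.2, "dx": 2, "dy": 7.4, "dz": 0, "rx": 0, "ry": 0, "rz": 0.04}
    - {"hand": -0.2, "dx": 3.1, "dy": 11, "dz": 0, "rx": 0, "ry": 0, "rz": 0.04}
    - {"hand": -0.2, "dx": 3.1, "dy": 11, "dz": 0, "rx": 0, "ry": 0, "rz": 0.04}
    - {"hand": -0.2, "dx": 3.1, "dy": 11, "dz": 0, "rx": 0, "ry": 0, "rz": 0.04}

```text
clock: 37.7
eef_pos: [0.5719, 0.3991, 0.3065]
eef_rot: [[-0.866, 0.499, -0.0], [0.499, 0.866, 0.001], [0.001, 0.001, -1.0]]
ft_force: [-0.8, 0.5, 0.1]
opening: 0.0343
grasp_force: 0.0
```

```bash
python3 - <<'E'
from h import *
R=down(1.03); go([.5735,.3996,.2344],R)
E
```

```text
dxyz [-0.12  0.12  7.21] r [ 0.001 -0.001  0.018] rows 1.7
```

Call:
drive_tool:
  commands:
    - {"hand": -0.2, "dx": -0.1, "dy": 0.1, "dz": 2.5, "rx": 0, "ry": 0, "rz": 0.018}
    - {"hand": -0.2, "dx": -0.1, "dy": 0.1, "dz": 5, "rx": 0, "ry": 0, "rz": 0.018}
    - {"hand": -0.2, "dx": -0.1, "dy": 0.1, "dz": 7.1, "rx": 0, "ry": 0, "rz": 0.018}
    - {"hand": -0.2, "dx": -0.1, "dy": 0.1, "dz": 7.1, "rx": 0, "ry": 0, "rz": 0.018}
    - {"hand": -0.9, "dx": -0.1, "dy": 0.1, "dz": 7.1, "rx": 0, "ry": 0, "rz": 0.018}
    - {"hand": -0.9, "dx": -0.1, "dy": 0.1, "dz": 7.1, "rx": 0, "ry": 0, "rz": 0.018}
    - {"hand": -0.9, "dx": -0.1, "dy": 0.1, "dz": 7.1, "rx": 0, "ry": 0, "rz": 0.018}
    - {"hand": -0.9, "dx": -0.1, "dy": 0.1, "dz": 7.1, "rx": 0, "ry": 0, "rz": 0.018}

```text
clock: 38.37
eef_pos: [0.5744, 0.3957, 0.2383]
eef_rot: [[-0.854, 0.52, 0.003], [0.52, 0.854, 0.002], [-0.001, 0.003, -1.0]]
ft_force: [0.7, 0.2, 0.4]
opening: 0.0107
grasp_force: 25.2
```

Call:
drive_tool:
  commands:
    - {"hand": -0.9, "dx": 0, "dy": -2.3, "dz": -0.4, "rx": 0, "ry": 0, "rz": 0}
    - {"hand": -0.9, "dx": 0, "dy": -4.5, "dz": -0.5, "rx": 0, "ry": 0, "rz": 0}
    - {"hand": -0.9, "dx": 0, "dy": -7.4, "dz": -0.2, "rx": 0, "ry": 0, "rz": 0}
    - {"hand": -0.9, "dx": 0, "dy": -10.1, "dz": 0.6, "rx": 0, "ry": 0, "rz": 0}
    - {"hand": -0.9, "dx": 0, "dy": -12.7, "dz": 1.85, "rx": 0, "ry": 0, "rz": 0}
    - {"hand": -0.9, "dx": 0, "dy": -15.1, "dz": 3.5, "rx": 0, "ry": 0, "rz": 0}
    - {"hand": -0.9, "dx": 0, "dy": -17.1, "dz": 5.6, "rx": 0, "ry": 0, "rz": 0}
    - {"hand": -0.9, "dx": 0, "dy": -18.8, "dz": 7.9, "rx": 0, "ry": 0, "rz": 0}

```text
clock: 39.03
eef_pos: [0.4779, 0.2353, 0.1592]
eef_rot: [[-0.854, 0.52, 0.008], [0.52, 0.854, 0.004], [-0.004, 0.008, -1.0]]
ft_force: [5.6, 7.7, -5.9]
opening: 0.0109
grasp_force: 24.5
```

Call:
drive_tool:
  commands:
    - {"hand": -0.9, "dx": 0, "dy": -1.2, "dz": 2.65, "rx": 0, "ry": 0, "rz": 0}
    - {"hand": -0.9, "dx": 0, "dy": -2, "dz": 5.4, "rx": 0, "ry": 0, "rz": 0}
    - {"hand": -0.9, "dx": 0, "dy": -2.25, "dz": 7.4, "rx": 0, "ry": 0, "rz": 0}
    - {"hand": -0.9, "dx": 0, "dy": -2.3, "dz": 8.3, "rx": 0, "ry": 0, "rz": 0}
    - {"hand": -0.9, "dx": 0, "dy": -2.3, "dz": 8.4, "rx": 0, "ry": 0, "rz": 0}
    - {"hand": -0.9, "dx": 0, "dy": -2.3, "dz": 8.4, "rx": 0, "ry": 0, "rz": 0}

```text
clock: 39.53
eef_pos: [0.4677, 0.2168, 0.077]
eef_rot: [[-0.854, 0.52, 0.008], [0.52, 0.854, 0.004], [-0.005, 0.008, -1.0]]
ft_force: [-1.4, 2.9, 12.6]
opening: 0.011
grasp_force: 28.5
```

Call:
drive_tool:
  commands:
    - {"hand": -0.2, "dx": 0, "dy": 0, "dz": 0, "rx": 0, "ry": 0, "rz": 0}
    - {"hand": -0.1, "dx": 0, "dy": 0, "dz": 0, "rx": 0, "ry": 0, "rz": 0}
    - {"hand": -0.1, "dx": 0, "dy": 0, "dz": 0, "rx": 0, "ry": 0, "rz": 0}
    - {"hand": -0.1, "dx": 0, "dy": 0, "dz": -3, "rx": 0, "ry": 0, "rz": 0}
    - {"hand": -0.1, "dx": 0, "dy": 0, "dz": -7, "rx": 0, "ry": 0, "rz": 0}
    - {"hand": -0.1, "dx": 0, "dy": -4, "dz": -10, "rx": 0, "ry": 0, "rz": 0}
    - {"hand": -0.1, "dx": 0, "dy": -8, "dz": -12, "rx": 0, "ry": 0, "rz": 0}
    - {"hand": -0.1, "dx": 0, "dy": -12, "dz": -12, "rx": 0, "ry": 0, "rz": 0}

```text
clock: 40.2
eef_pos: [0.4086, 0.1198, 0.1957]
eef_rot: [[-0.856, 0.518, 0.008], [0.518, 0.856, 0.001], [-0.006, 0.005, -1.0]]
ft_force: [1.1, -0.9, 0.7]
opening: 0.0386
grasp_force: 0.0
```

Call:
drive_tool:
  commands:
    - {"hand": -0.1, "dx": 0, "dy": -4, "dz": 0, "rx": 0, "ry": 0, "rz": 0}
    - {"hand": -0.1, "dx": 0, "dy": -6, "dz": 0, "rx": 0, "ry": 0, "rz": 0}
    - {"hand": -0.1, "dx": 0, "dy": -6, "dz": 0, "rx": 0, "ry": 0, "rz": 0}
    - {"hand": -0.1, "dx": 0, "dy": -6, "dz": 0, "rx": 0, "ry": 0, "rz": 0}

```text
clock: 40.53
eef_pos: [0.3749, 0.068, 0.1927]
eef_rot: [[-0.853, 0.522, 0.001], [0.522, 0.853, 0.0], [-0.001, 0.001, -1.0]]
ft_force: [0.3, -0.1, 0.4]
opening: 0.0386
grasp_force: 0.0
```

```bash
python3 - <<'E'
from h import *
s=sense();print(s['eef_pos'],s['ft_force'],s['opening'],s['clock'])
ds=camera('scene'); a=cv2.cvtColor(ds['image'][110:300,195:515],cv2.COLOR_RGB2BGR)
cv2.imwrite('pics/end.png',cv2.resize(a,(800,475),interpolation=cv2.INTER_CUBIC))
E
```

```text
[0.37489721 0.06804703 0.19265847] [ 0.26202582 -0.14432081  0.39881702] 0.03858900212619368 40.5333
```

View pics/end.png

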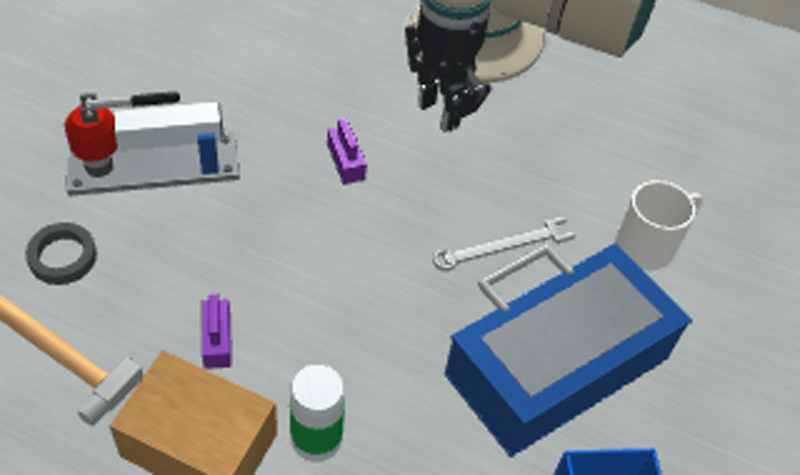

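The coupler is home with its handle down over the stub (crop (155,98)), the lid is shut with its bar where it began (crop (515,265)), no yellow block is left on the bench, and the gripper is clear.

```bash
python3 -c "
from cell import job_done
print(job_done())"
```

```text
the job is handed in; nothing more can be done
None
```

I handed the job in with the coupler locked on the ball, all four yellow blocks upright in the chest and the lid shut, at about 41 s of the 210 s; the last camera picture showed no bystander visibly moved, but no verdict came back.

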